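Close up a box frame on the drawing board

TASK

Frame the small drawing: the box frame lies face down on the sloping drawing board with its glass already in. Put in the open spacer first, then the drawing as it lies (face down), then the backing board with its hanger plate outwards, each fully home and flat, and swing both turn-buttons square across the backing so that nothing can fall out. Leave the ink jar, the dropper bottle, the mug and the marker case where they stand.

Things in the scene. Friction and masses are not known exactly. Their poses are not given: they have to be found in the camera images.
- easel: Table-top drawing board of pale plywood on a low stand, fixed to the desk; origin on the desk under the middle of its low edge, which is towards the robot; its x points up-slope (level), z up. It stands turned 0.35 to 0.75 rad to the left. The board slopes at 25 degrees, is 250 mm wide and 235 mm long; its surface is 26 mm above the desk at the low edge, 125 mm at the top; a ledge 12 mm high runs along the low edge.
- frame: Dark wooden box frame, 135 mm (x) by 109 mm (y), 30 mm thick (z), face down on the board against the ledge, fixed there. Origin in the middle of its underside. x up the slope along the long side, y along the short side, z out of the back (25 degrees from vertical, leaning to the robot). Members are 22 mm wide.
- frame_mouth (a point): Centre of the opening in the frame's back, in the plane of the back face, which faces up; axes as frame, z straight out of the opening. The opening is 91 mm (x) by 65 mm (y), square-edged, 22 mm deep to the glass. The three loose parts fill the 22 mm exactly: with all home the backing is flush with the frame's back.
- spacer_center (a point): Centre (half-way up) of the spacer: an open rectangle of pale wood, 88 mm (its x) by 62 mm (its y) outside, walls 7 mm wide, 10 mm thick (its z), about 18 g. Starts flat on the desk.
- drawing_center (a point): Centre of the drawing's panel: a plain grey board without fittings, 88 mm (x) by 62 mm (y) by 6 mm thick (z), about 28 g; the drawing is on its underside and it starts face down, flat on the desk.
- backing_center (a point): Centre of the backing board: a board 88 mm (x) by 62 mm (y) by 6 mm thick (z), about 32 g, with a small flat steel hanger plate (14 by 36 mm, 1.5 mm proud, for looks: it stops nothing) in the middle of its outer face, which is up at the start. Starts flat on the desk.
- upper_button (a joint): Angle (rad) of the steel turn-button at the frame's upper end. At 0 its wing lies along the end member, pointing along the frame's +y; at 1.57 it points straight down the slope over the opening (-x); anticlockwise, seen from above the frame, raises it. Travel -1.3 to 1.95; starts open, -0.9 to 0.05; stays where it is left (friction 0.04 N m).
- lower_button (a joint): Angle (rad) of the like turn-button at the frame's lower end. At 0 its wing points along the frame's -y; at 1.57 straight up the slope over the opening (+x); anticlockwise raises it. Same travel, start range and friction.
- upper_button_pivot (a point): Screw of the upper turn-button, in the plane of the frame's back, on the middle of the upper end member, 56.5 mm up the slope (+x) from the centre of the opening. Axes as frame.
- lower_button_pivot (a point): Screw of the lower turn-button, in the plane of the frame's back, 56.5 mm down the slope (-x) from the centre of the opening. Axes as frame.
- upper_button_grip (a point): Middle of the upper button's raised thumb bar, 15 mm from the screw, 12 mm above the frame's back. The bar is 8 mm thick, 20 mm long along the wing, its top 18 mm above the frame's back. Under it the flat wing, 12 mm wide, 4 mm thick, reaches 26 mm from the screw and sweeps 2 mm above the frame's back: it passes over the backing only if that is home.
- lower_button_grip (a point): Middle of the lower button's thumb bar; the same shape.
- ink_jar: Capped glass ink jar, 52 mm across, 72 mm high, origin under its middle. Leave alone.
- mug: Mug, 80 mm across without its handle, 88 mm high, origin under its middle. Leave alone.
- dropper_bottle: Small amber dropper bottle, 34 mm across, 106 mm high, origin under its middle. Leave alone.
- marker_case: White marker case, 60 by 85 mm, 141 mm high with the markers, origin under its middle. Leave alone.
Not all that is in view belongs to the job. Leave any turquoise look-alike of the part that bears spacer_center alone. Leave any purple look-alike of the part that bears backing_center alone.

How it is judged:
By the outcome, as a careful person would: the job done as asked, in the order asked, and still so for the second after the job is handed in, with the robot touching nothing.
It also fails if it takes over 72 s, if anything falls off the work surface, if the arm or the gripper's body presses on something with over 40 N, if the wrist force passes 120 N, or if a joint passes its speed limit or range.

ROBOT

A 6-joint arm with a two-finger parallel gripper is mounted at the origin on the work surface. World frame = base frame: x ahead of the robot, y to its left, z up, the work surface at z = 0. Lengths are in m, angles in rad, forces in N, time in s.
With the tool pointing down it reaches from about 0.3 to 0.775 m from the base axis. Payload 14.6 kg.
Tool frame: the origin (TCP) lies where the fingers leave the gripper's body, on its centre line; the fingertips stand 97 mm ahead of it and the grasp point (between the pads) lies 78 mm ahead of it (ctrl.finger_overhang is the distance from the TCP to the fingertips, in m); z points along the fingers, y is the direction in which the jaws open and shut (so a half turn about z gives the same grasp; the last joint's range is limited). The gripper opens to 94 mm and grips with 3 to 60 N. Pads are 16 mm wide; open, the fingers measure 119 mm over their backs; the gripper's body (75 mm by 177 mm) begins 78 mm behind the grasp point.
Start: joints at [1.062, 0.3, 1.521, -0, 1.321, -0.067], TCP at [0.235, 0.497, 0.303] pointing down, gripper open.
Joint ranges: [-3.03, 3.03], [-0.79, 2.21], [0.23, 2.52], [-1.04, 4.18], [0, 3.07], [-2.55, 2.55]. Speed limits (rad/s): [2.22, 2.22, 2.57, 3.14, 3.14, 3.14].

INTERFACE

Orientations are given as [roll, pitch, yaw] about the fixed x, y, z axes, in that order (R = Rz(yaw) Ry(pitch) Rx(roll)).
In Python, from station import ctrl, imaging, hand_in gives the robot as it stands.
- The arm moves only by the shell command python3 -m pendant 'ROWS' [FORCE]. ROWS is JSON, a list of rows, each a list of 7 numbers: the shift along the tool's x, y, z normalised to -1 to 1, where 1 is 120 mm, then the turn, a rotation vector about the tool's x, y, z normalised to -1 to 1, where 1 is 30 degrees, then the closure, from -1 (fully open) to 1 (shut). A call has 1 to 10 rows; each row shifts and turns the commanded pose from where the row before left it, along the tool's axes as they then stand; what a row does not reach is not made up. A row lasts 1/12 s, in which the tool goes at most 41.7 mm and 7.16 degrees, less where a joint would pass 70% of its speed; a pose out of reach is approached as far as the arm can. A call with a number of a shift or a turn outside -1 to 1 is refused whole. A call with a gripper value outside its range is refused whole. The fingers move at their own pace and stop on an object; FORCE is the grip in N (left out, the last holds). Time passes only in rows, so rows that do not move let the fingers close. It gives the time, the measured TCP pose, the force and the opening at its end, in the units of the state.
- ctrl.get_obs(): the state, without advancing time (a new reading comes with each control period).
- imaging.camera(name): name is "scene" or "top" or "wrist"; returns a dict with "image" (480x640x3 uint8, red, green, blue), "mtx" (3x3 intrinsics, pixels), "rvec" (rotation vector, rad) and "tvec" (3), from world to camera coordinates, as OpenCV has them. Camera axes: x right, y down, z forward; pixel columns grow to the right and rows downward; lengths in m; the calibration is good to about 2 mm. A picture is of the moment at which its call begins. There is no depth.
- hand_in(): hands the job in, once; it reports no verdict.
The state is a dict: "time_s": time; "qpos": joint angles; "joint_vel": joint speeds; "tau": joint torques, N m; "ee_pos": TCP position; "eef_rot": TCP orientation; "force": force on the tool from outside, world axes, zero at the start; "moment": the same for the moment, N m; "grip_width": finger opening in m.
Only numpy, scipy, OpenCV 4.12 (cv2) and the standard library are available. Lean on these libraries where they do the work, as an engineer would, in place of code of your own. Each camera call takes 0.05 s, during which the arm holds its last target.

## Working session

There is one attempt and no reset: what is moved stays moved. The work goes in short steps, Python scripts to look and compute and a shell command to move; the robot and the scene stay as the last step left them, time stands still between calls to the robot, and variables do not carry over. Pictures are saved under pics/ and viewed, and the job is handed in when it is done.

```bash
ls; mkdir -p pics; cat > h.py <<'E'
import numpy as np,cv2
from station import ctrl,imaging
def cam(n,save=None):
    c=imaging.camera(n)
    if save: cv2.imwrite('pics/'+save,c['image'][:,:,::-1])
    return c
E
python3 - <<'E'
from h import *
for n in ('scene','top','wrist'):
    c=cam(n,n+'0.png'); print(n,np.round(c['mtx'],1).tolist(),c['rvec'],c['tvec'])
    np.savez('pics/%s0.npz'%n,**c)
print(ctrl.get_obs(), ctrl.finger_overhang)
E
```

```text
pics
scene [[486.1, 0.0, 323.8], [0.0, 486.1, 242.8], [0.0, 0.0, 1.0]] [ 1.81191132  1.45120506 -0.69595671] [-0.06848072 -0.21488745  1.37193864]
top [[514.5, 0.0, 317.3], [0.0, 514.5, 248.2], [0.0, 0.0, 1.0]] [ 2.17962746 -2.12841902  0.17217116] [-0.05950206  0.50409978  1.15307939]
wrist [[420.0, 0.0, 312.1], [0.0, 420.0, 247.4], [0.0, 0.0, 1.0]] [-2.46612395 -1.56051354 -0.19820963] [-0.54752137 -0.02642796  0.39151752]
{'time_s': 0.15, 'qpos': array([ 1.06241312e+00,  3.00359687e-01,  1.52141704e+00, -8.77338233e-06,
        1.32069058e+00, -6.65668169e-02]), 'joint_vel': array([-0.00262819, -0.00210962, -0.00206032,  0.00092653, -0.00169605,
       -0.00197008]), 'tau': array([ 1.70159477e-03, -5.31959116e+01, -3.52824104e+01,  7.08312239e-02,
        2.35184940e-02, -5.90298600e-05]), 'ee_pos': array([0.23510639, 0.49710097, 0.3022168 ]), 'eef_rot': array([-3.14071938e+00, -4.96998022e-05,  2.69977842e+00]), 'force': array([ 0.20763465,  0.32623716, -0.34070853]), 'moment': array([-0.00072401, -0.00090273, -0.01991615]), 'grip_width': 0.09388330323420592} 0.0972
```

View pics/scene0.png

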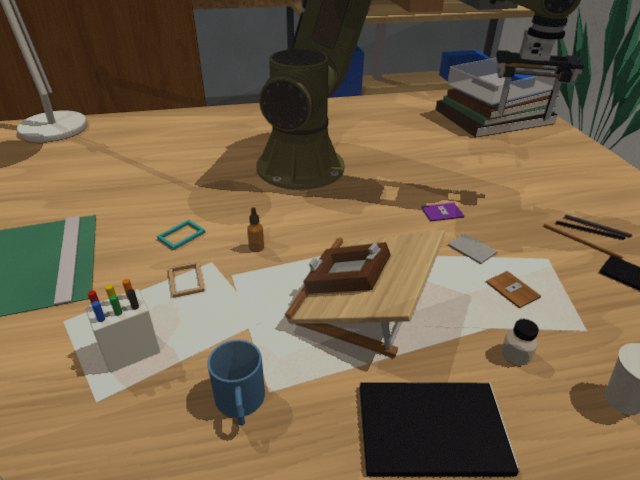

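View pics/top0.png

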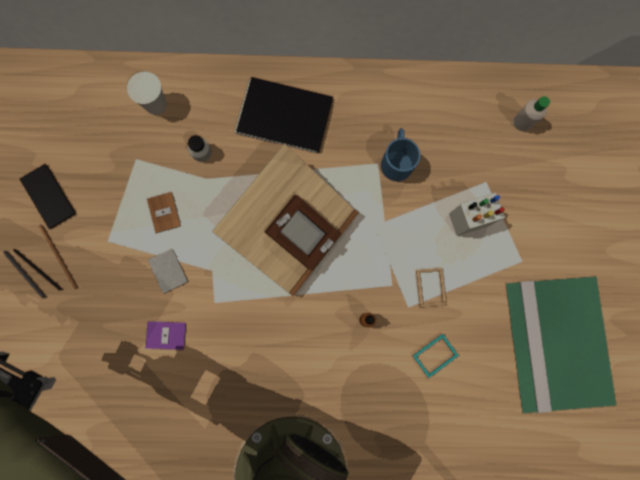

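View pics/wrist0.png

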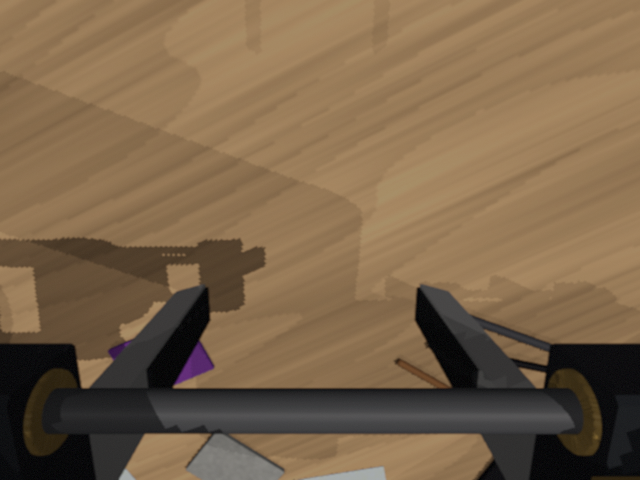

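```bash
cat >> h.py <<'E'
def ray(c,uv):
    R,_=cv2.Rodrigues(np.asarray(c['rvec'],float)); t=np.asarray(c['tvec'],float).ravel()
    uv=np.atleast_2d(np.asarray(uv,float))
    d=np.c_[uv,np.ones(len(uv))]@np.linalg.inv(c['mtx']).T@R
    return -R.T@t,d
def onz(c,uv,z):
    o,d=ray(c,uv); return o+d*((z-o[2])/d[:,2])[:,None]
def proj(c,P):
    p,_=cv2.projectPoints(np.atleast_2d(np.asarray(P,float)),np.asarray(c['rvec'],float),np.asarray(c['tvec'],float),c['mtx'],None); return p[:,0]
def mrect(mask):
    cs,_=cv2.findContours(mask.astype(np.uint8),cv2.RETR_EXTERNAL,cv2.CHAIN_APPROX_NONE)
    return max(cs,key=cv2.contourArea)
def rect_on(c,cnt,z):
    P=onz(c,cnt[:,0,:].astype(float),z)[:,:2]
    r=cv2.minAreaRect((P*1000).astype(np.float32)); return r
E
python3 - <<'E'
from h import *
c=dict(np.load('pics/top0.npz')); im=c['image'][:,:,::-1]
a=cv2.resize(im[170:390,370:490],None,fx=2.7,fy=2.7,interpolation=3)
b=cv2.resize(im[170:390,110:230],None,fx=2.7,fy=2.7,interpolation=3)
cv2.imwrite('pics/crop0.png',np.hstack([a,b]))
cv2.imwrite('pics/crop1.png',cv2.resize(im[140:300,210:370],None,fx=3.7,fy=3.7,interpolation=3))
hsv=cv2.cvtColor(im,cv2.COLOR_BGR2HSV)
for p in [(431,270),(420,290),(176,205),(169,260),(165,275),(190,280),(435,290),(165,325)]: print(p,hsv[p[1],p[0]])
print(onz(c,[(431,288),(436,355),(164,212),(169,271),(166,335)],0.006))
E
```

```text
(431, 270) [ 16 102 137]
(420, 290) [ 16 101 142]
(176, 205) [ 23  36 127]
(169, 260) [ 21  27 132]
(165, 275) [ 19  27 131]
(190, 280) [ 16 110 151]
(435, 290) [ 34  13 161]
(165, 325) [145 120 119]
[[ 0.42180135 -0.31783059  0.006     ]
 [ 0.26715173 -0.32801467  0.006     ]
 [ 0.58783659  0.31955962  0.006     ]
 [ 0.44706038  0.29872917  0.006     ]
 [ 0.29899701  0.29620277  0.006     ]]
```

View pics/crop0.png

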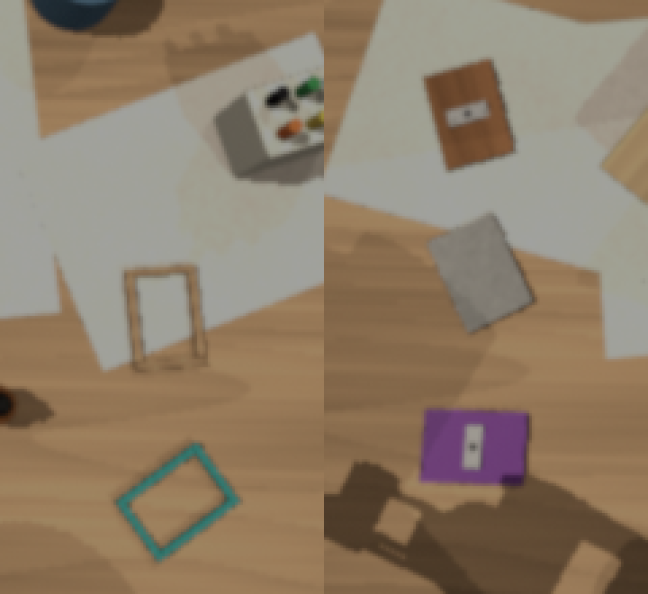

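View pics/crop1.png

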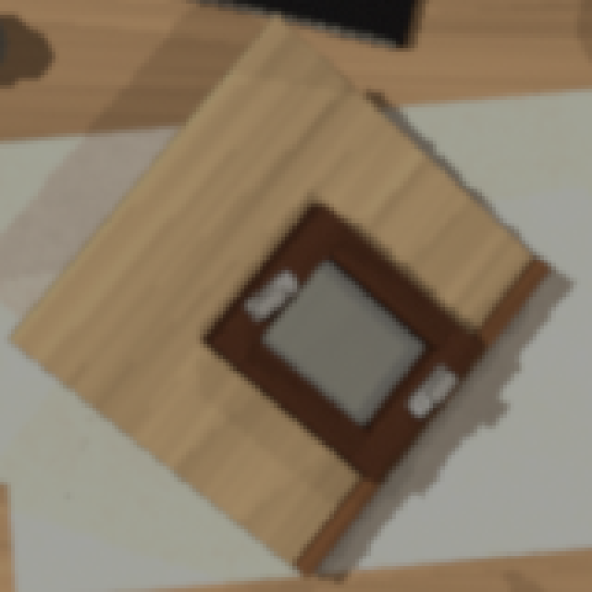

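Spacer candidates in the top view are pale wood at (431,288) and turquoise at (436,355). The pale one fits. Backing candidates are brown with a hanger at (164,212) and purple at (166,335). The brown one fits. The drawing is the plain grey panel at (169,271). The frame mouth is centred near (303,232), with the buttons near (283,220) and (327,245). The crops confirm these.

```bash
cat >> h.py <<'E'
from scipy.spatial.transform import Rotation as Ro
def E2R(e): return Ro.from_euler('xyz',e)
def plan(p1,R1,p0=None,R0=None,grip=-1,n=None,quiet=False):
    """rows from pose0 (default measured) to pose1"""
    o=ctrl.get_obs()
    if p0 is None: p0=o['ee_pos']; R0=E2R(o['eef_rot'])
    p0=np.array(p0,float); p1=np.array(p1,float)
    rv=(R0.inv()*R1).as_rotvec(); d=p1-p0
    if n is None: n=int(max(1,np.ceil(np.linalg.norm(d)/.040),np.ceil(np.degrees(np.linalg.norm(rv))/6.9)))
    p,R=p0.copy(),R0; rows=[]
    for k in range(n):
        m=n-k; rn=(R.inv()*R1).as_rotvec()/m; s=R.inv().apply((p1-p)/m)
        dec=3 if k==n-1 else 2
        r=np.round(np.r_[s/.12,np.degrees(rn)/30],dec)
        p=p+R.apply(r[:3]*.12); R=R*Ro.from_rotvec(np.radians(r[3:]*30)); rows.append([float(x)+0. for x in r]+[grip])
    if not quiet:
        print('n',n,'err mm',np.round((p-p1)*1000,2),'deg',np.round(np.degrees((R.inv()*R1).magnitude()),2))
        for i in range(0,n,10): print(str(rows[i:i+10]).replace(' ',''))
    return p,R
E
python3 - <<'E'
from h import *
c=dict(np.load('pics/top0.npz')); im=c['image'][:,:,::-1]; hsv=cv2.cvtColor(im,cv2.COLOR_BGR2HSV)
q=np.array([(298.6,210.8),(326.2,233.2),(308.6,254.9),(280.8,230.5)])
c0=onz(c,q.mean(0),.085)[0]; print('mouth',c0)
for yaw in [0]:
    P=onz(c,q,.085); e=(P[1]-P[0]); print(P); print('yaw',np.arctan2(-e[1],-e[0]), np.arctan2(*(P[3]-P[0])[:2][::-1]))
def roi(m,x0,x1,y0,y1):
    z=np.zeros_like(m); z[y0:y1,x0:x1]=m[y0:y1,x0:x1]; return z
H,S,V=hsv[...,0],hsv[...,1],hsv[...,2]
m=roi((S>55)&(V<185),405,455,262,313); 
sp=roi(cv2.morphologyEx(m.astype(np.uint8),cv2.MORPH_CLOSE,np.ones((3,3))),405,455,262,300)
print('spacer',rect_on(c,mrect(sp),.01))
bk=roi((S>100),145,185,190,235); print('back',rect_on(c,mrect(bk),.006))
dr=roi((S<60)&(V<150),140,195,245,296); print('draw',rect_on(c,mrect(dr),.006))
E
```

```text
mouth [ 0.53324163 -0.01534743  0.085     ]
[[ 0.58192673 -0.00297776  0.085     ]
 [ 0.53261181 -0.06582441  0.085     ]
 [ 0.48290186 -0.02784882  0.085     ]
 [ 0.53612357  0.03537054  0.085     ]]
yaw 0.9054628914338574 2.444552461896248
spacer ((432.4789123535156, -326.37445068359375), (72.94010925292969, 88.85200500488281), 1.335091471672058)
back ((588.095703125, 321.0163269042969), (85.36055755615234, 59.6575813293457), 18.021474838256836)
draw ((450.72308349609375, 301.22784423828125), (89.87357330322266, 65.9552993774414), 28.228384017944336)
```

```bash
python3 - <<'E'
from h import *
c=dict(np.load('pics/top0.npz'))
# board outline corners in top crop/3.7+(210,140): 
q=np.array([(280,12),(543,262),(303,572),(10,337)])/3.7+[210,140]
o,d=ray(c,q)
z=[.125,.026,.026,.125]
P=np.array([o+d[i]*((z[[0,1,2,3][i]]-o[2])/d[i,2]) for i in range(4)])
print(P.round(3)); 
for a,b in((1,0),(2,3),(2,1),(3,0)):
    e=P[b]-P[a]; print(np.linalg.norm(e).round(3),np.arctan2(e[1],e[0]).round(3))
q=np.array([(298.6,210.8),(326.2,233.2),(308.6,254.9),(280.8,230.5)])
obj=np.array([(45.5,-32.5,0),(-45.5,-32.5,0),(-45.5,32.5,0),(45.5,32.5,0)])/1000
ok,rv,tv=cv2.solvePnP(obj,q,c['mtx'],None)
Rc,_=cv2.Rodrigues(c['rvec']); Rm=Rc.T@cv2.Rodrigues(rv)[0]; pm=Rc.T@(tv.ravel()-c['tvec'])
print(pm,Rm)
o,d=ray(c,q)
yaw=.7
R=Ro.from_euler('ZY',[yaw,-np.radians(25)]).as_matrix(); n=R[:,2]; print(n)
c0=onz(c,q.mean(0),.087)[0]
P=o+d*((n@(c0-o))/(d@n))[:,None]; 
for a,b in((1,0),(2,3),(2,1),(3,0)):
    e=(P[a]-P[b]); print(np.linalg.norm(e).round(3), (R.T@e).round(3))
print(P.mean(0))
E
```

```text
[[ 0.724  0.029  0.125]
 [ 0.598 -0.139  0.026]
 [ 0.398  0.008  0.026]
 [ 0.524  0.179  0.125]]
0.232 0.926
0.234 0.932
0.249 -0.632
0.25 -0.643
[ 0.5473753  -0.01394232  0.00627712] [[ 0.6367357  -0.76896791  0.05706134]
 [ 0.74407769  0.63216433  0.21614035]
 [-0.20227714 -0.09516621  0.97469347]]
[-0.32323628 -0.27225816  0.90630779]
0.083 [-0.08  -0.021  0.   ]
0.086 [-0.084 -0.017 -0.   ]
0.063 [-0.014  0.061 -0.   ]
0.058 [-0.01   0.057  0.   ]
[ 0.53262642 -0.0157863   0.08678222]
```

```bash
cat >> h.py <<'E'
def Rframe(yaw): return Ro.from_euler('ZY',[yaw,-np.radians(25)])
E
python3 - <<'E'
from h import *
c=dict(np.load('pics/wrist0.npz')); o=ctrl.get_obs()
Rt=E2R(o['eef_rot']); R,_=cv2.Rodrigues(c['rvec']); p=-R.T@c['tvec']
print('cam in tool',Rt.inv().apply(p-o['ee_pos']),'axes\n',(Rt.inv().as_matrix()@R.T).round(3))
yaw=.93; Rf=Rframe(yaw).as_matrix(); print(Rf.round(3))
# joint6 convention: tool yaw vs q
print(Rt.as_matrix().round(3))
# tool options over the frame: z=-n, y=+-fy
for s in(1,-1):
    y=s*Rf[:,1]; z=-Rf[:,2]; x=np.cross(y,z); T=Ro.from_matrix(np.c_[x,y,z]); print(s,T.as_euler('xyz'),'x',x.round(3), np.degrees((Rt.inv()*T).as_rotvec()))
E
```

```text
cam in tool [ 0.07282622 -0.00174129 -0.08236475] axes
 [[-0.001 -0.968 -0.253]
 [ 1.    -0.001 -0.001]
 [ 0.001 -0.253  0.968]]
[[ 0.542 -0.802 -0.253]
 [ 0.727  0.598 -0.339]
 [ 0.423  0.     0.906]]
[[-0.904  0.428 -0.   ]
 [ 0.428  0.904 -0.001]
 [ 0.    -0.001 -1.   ]]
1 [-3.14159265  0.43633231 -2.21159265] x [-0.542 -0.727 -0.423] [-17.16899679 -20.96479478 -77.25835649]
-1 [ 3.14159265 -0.43633231  0.93      ] x [0.542 0.727 0.423] [-22.11951282  18.11464642  99.5945069 ]
```

```bash
python3 - <<'E'
from h import *
Rf=Rframe(.93).as_matrix(); T=Ro.from_matrix(np.c_[Rf[:,0],-Rf[:,1],-Rf[:,2]])
m=np.array([.5326,-.0158,.0868]); plan(m+.197*Rf[:,2],T)
E
```

```text
n 16 err mm [ 0.01 -0.02 -0.06] deg 0.02
[[-0.25,-0.22,0.02,-0.05,0.04,0.21,-1],[-0.27,-0.19,0.01,-0.05,0.04,0.21,-1],[-0.29,-0.16,0.0,-0.05,0.04,0.21,-1],[-0.3,-0.13,-0.01,-0.05,0.04,0.21,-1],[-0.31,-0.09,-0.02,-0.05,0.04,0.21,-1],[-0.32,-0.06,-0.03,-0.05,0.04,0.21,-1],[-0.33,-0.02,-0.04,-0.05,0.04,0.21,-1],[-0.32,0.02,-0.04,-0.05,0.03,0.21,-1],[-0.32,0.05,-0.05,-0.04,0.03,0.2,-1],[-0.31,0.09,-0.05,-0.04,0.04,0.21,-1]]
[[-0.3,0.12,-0.06,-0.05,0.04,0.2,-1],[-0.28,0.16,-0.06,-0.04,0.03,0.21,-1],[-0.27,0.19,-0.06,-0.05,0.04,0.2,-1],[-0.24,0.22,-0.06,-0.04,0.03,0.21,-1],[-0.22,0.24,-0.06,-0.05,0.04,0.2,-1],[-0.186,0.261,-0.054,-0.044,0.03,0.208,-1]]
```

```bash
python3 -m pendant '[[-0.25,-0.22,0.02,-0.05,0.04,0.21,-1],[-0.27,-0.19,0.01,-0.05,0.04,0.21,-1],[-0.29,-0.16,0.0,-0.05,0.04,0.21,-1],[-0.3,-0.13,-0.01,-0.05,0.04,0.21,-1],[-0.31,-0.09,-0.02,-0.05,0.04,0.21,-1],[-0.32,-0.06,-0.03,-0.05,0.04,0.21,-1],[-0.33,-0.02,-0.04,-0.05,0.04,0.21,-1],[-0.32,0.02,-0.04,-0.05,0.03,0.21,-1],[-0.32,0.05,-0.05,-0.04,0.03,0.2,-1],[-0.31,0.09,-0.05,-0.04,0.04,0.21,-1]]'; python3 -m pendant '[[-0.3,0.12,-0.06,-0.05,0.04,0.2,-1],[-0.28,0.16,-0.06,-0.04,0.03,0.21,-1],[-0.27,0.19,-0.06,-0.05,0.04,0.2,-1],[-0.24,0.22,-0.06,-0.04,0.03,0.21,-1],[-0.22,0.24,-0.06,-0.05,0.04,0.2,-1],[-0.186,0.261,-0.054,-0.044,0.03,0.208,-1],[0,0,0,0,0,0,-1],[0,0,0,0,0,0,-1]]'
python3 - <<'E'
from h import *
c=cam('wrist','w1.png'); np.savez('pics/w1.npz',**c)
o=ctrl.get_obs(); print(o['time_s'],o['ee_pos'],o['eef_rot'],o['qpos'])
E
```

```text
time_s: 0.98
ee_pos: [0.3895, 0.1336, 0.2787]
eef_rot: [3.038, -0.289, 1.607]
force: [0.8, 0.7, -0.2]
grip_width: 0.0941
time_s: 1.65
ee_pos: [0.4829, -0.0838, 0.2647]
eef_rot: [-3.14, -0.437, 0.927]
force: [-0.8, -0.4, -0.5]
grip_width: 0.0937
1.7 [ 0.48270438 -0.08265496  0.26493786] [-3.14056315 -0.4367466   0.92973387] [-0.39138314  0.15822608  1.82795806  0.48025489  1.09237008  0.03849225]
```

View pics/w1.png

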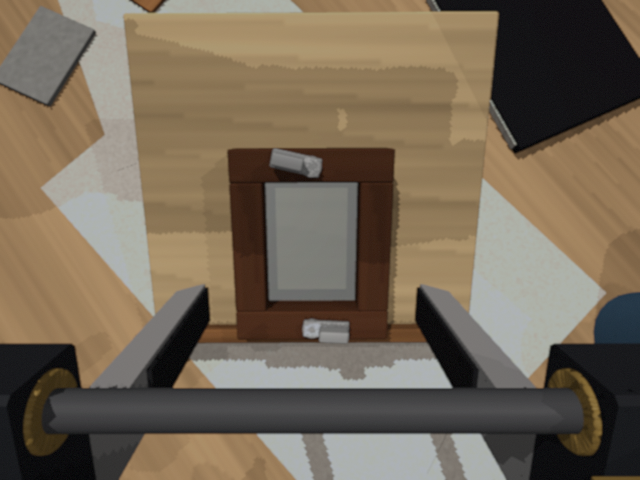

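```bash
python3 - <<'E'
from h import *
im=cv2.imread('pics/w1.png')
cv2.imwrite('pics/w1c.png',cv2.resize(im[140:350,215:405],None,fx=2.8,fy=2.8,interpolation=2))
g=im.astype(int)
print('row 240 cols 224-275 R,G,B'); print(g[240,224:275,2]); print(g[240,224:275,1])
print('row240 350-400');print(g[240,350:400,2]);print(g[240,350:400,1])
print('col 330 rows 140-195',g[140:195,335,2]);print('col 290 rows 290-350',g[290:350,290,2])
E
```

```text
row 240 cols 224-275 R,G,B
[157 156 156 155 157 157 153 135  97  64  57  59  60  60  58  60  58  57
  56  55  57  56  57  55  54  53  53  50  51  51  50  51  51  52  55  55
  55  54  48  37  28  29  53  88 107 112 112 113 111 111 111]
[133 133 132 132 133 133 130 111  75  42  32  35  35  35  34  36  34  33
  34  32  34  33  34  33  32  32  32  29  30  29  30  31  29  30  31  30
  32  33  28  20  15  19  50  88 109 114 114 113 112 112 112]
row240 350-400
[109 108 107 108 105  88  59  34  32  43  55  56  59  59  61  58  60  59
  58  56  54  55  56  56  58  56  54  53  51  50  50  50  52  51  52  51
  55  54  55  53  58  74  86  90  92 104 123 137 143 143]
[109 109 108 110 105  88  55  24  17  25  32  32  35  35  38  33  37  36
  34  33  31  33  34  31  35  34  33  31  31  29  29  29  31  29  30  28
  33  33  33  32  40  59  71  75  76  86 103 116 121 121]
col 330 rows 140-195 [136 137 137 138 138 138 131 109  78  67  65  59  59  61  60  61  63  62
  63  62  64  63  63  61  61  62  61  62  62  60  58  60  59  59  58  59
  59  58  58  57  50  49  72 101 110 110 110 116 122 125 125 125 126 127
 127]
col 290 rows 290-350 [109 107 108 108 108 108 108 109 107 102  86  63  53  51  54  54  57  57
  57  58  61  70  78  79  75  74  73  74  73  74  74  75  73  75  73  74
  73  73  73  74  74  74  74  72  71  70  69  66  61  60  63  69  86 109
 116 116 120 125 127 129]
```

View pics/w1c.png

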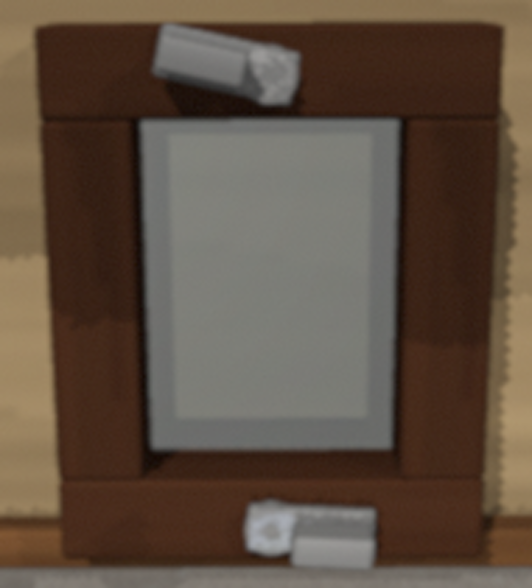

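```bash
cat >> h.py <<'E'
def framepnp(c,outer,mouth):
    """order: TL,TR,BR,BL in image with tool x = frame x up; tool y=-frame y => image right = -fy"""
    def q(a,b): return [(a,b,0),(a,-b,0),(-a,-b,0),(-a,b,0)]
    obj=np.array(q(67.5,54.5)+q(45.5,32.5))/1000; uv=np.array(list(outer)+list(mouth),float)
    ok,rv,tv=cv2.solvePnP(obj,uv,c['mtx'],None)
    e=cv2.projectPoints(obj,rv,tv,c['mtx'],None)[0][:,0]-uv
    R,_=cv2.Rodrigues(np.asarray(c['rvec'])); return R.T@(tv.ravel()-np.asarray(c['tvec']).ravel()),R.T@cv2.Rodrigues(rv)[0],e
E
python3 - <<'E'
from h import *
c=dict(np.load('pics/w1.npz'))
p,R,e=framepnp(c,[(228.2,148.5),(394.3,148),(388,339),(236.8,339)],[(263.8,182),(359.9,181.8),(358.6,310.3),(265.6,310.3)])
print(p,e.round(1).tolist());print(R.round(3)); print(np.arctan2(R[1,0],R[0,0]),np.degrees(np.arcsin(R[2,0])),np.degrees(np.arccos(R[2,2])))
E
```

```text
[ 0.53221261 -0.018751    0.08452863] [[0.5, -0.2], [0.1, -0.4], [-0.5, 0.2], [0.4, 0.3], [-0.8, -0.1], [0.3, -0.2], [-1.0, 0.2], [1.0, 0.3]]
[[ 0.552 -0.8   -0.233]
 [ 0.741  0.6   -0.301]
 [ 0.381 -0.006  0.925]]
0.9303817520594989 22.388925419326966 22.391915807469925
```

```bash
cat >> h.py <<'E'
from scipy.optimize import least_squares
def fit_pose(c,obj,uv,Rbase,p0,free_yaw=True):
    """position + small yaw about the object's z, tilt known"""
    f=lambda x:(proj(c,x[:3]+(Rbase*Ro.from_rotvec([0,0,x[3] if free_yaw else 0])).apply(obj))-uv).ravel()
    s=least_squares(f,np.r_[p0,0]); return s.x,s.fun.reshape(-1,2)
def q4(a,b): return [(a,b,0),(a,-b,0),(-a,-b,0),(-a,b,0)]
E
python3 - <<'E'
from h import *
c=dict(np.load('pics/w1.npz'))
uv=np.array([(228.2,148.5),(394.3,148),(388,339),(236.8,339),(263.8,182),(359.9,181.8),(358.6,310.3),(265.6,310.3)])
obj=np.array(q4(67.5,54.5)+q4(45.5,32.5))/1000
x,e=fit_pose(c,obj,uv,Rframe(.93),[.53,-.02,.085]); print(x,e.round(1).tolist())
# board constraint: fixed z?
o=ctrl.get_obs();T=E2R(o['eef_rot']); print('mouth in tool',T.inv().apply(x[:3]-o['ee_pos']))
E
```

```text
[ 5.31800019e-01 -1.93782845e-02  8.59792519e-02 -1.27707781e-04] [[-0.9, -0.0], [1.5, -0.1], [-1.0, -0.8], [0.6, -0.3], [-1.3, 0.5], [1.0, 0.4], [-1.0, -0.0], [1.1, 0.3]]
mouth in tool [-0.00313953  0.0017076   0.19602992]
```

```bash
python3 - <<'E'
from h import *
T=Ro.from_euler('xyz',[np.pi,0,.1]); plan([.422,-.318,.205],T)
E
```

```text
n 8 err mm [-0.04 -0.01  0.  ] deg 0.01
[[-0.24,0.1,-0.04,-0.04,-0.1,0.19,-1],[-0.23,0.12,-0.03,-0.04,-0.1,0.2,-1],[-0.22,0.14,-0.01,-0.04,-0.1,0.2,-1],[-0.2,0.17,0.0,-0.05,-0.1,0.19,-1],[-0.18,0.18,0.01,-0.04,-0.1,0.2,-1],[-0.16,0.2,0.03,-0.04,-0.09,0.19,-1],[-0.14,0.22,0.04,-0.05,-0.1,0.2,-1],[-0.117,0.229,0.052,-0.043,-0.091,0.192,-1]]
```

```bash
python3 -m pendant '[[-0.24,0.1,-0.04,-0.04,-0.1,0.19,-1],[-0.23,0.12,-0.03,-0.04,-0.1,0.2,-1],[-0.22,0.14,-0.01,-0.04,-0.1,0.2,-1],[-0.2,0.17,0.0,-0.05,-0.1,0.19,-1],[-0.18,0.18,0.01,-0.04,-0.1,0.2,-1],[-0.16,0.2,0.03,-0.04,-0.09,0.19,-1],[-0.14,0.22,0.04,-0.05,-0.1,0.2,-1],[-0.117,0.229,0.052,-0.043,-0.091,0.192,-1],[0,0,0,0,0,0,-1],[0,0,0,0,0,0,-1]]'
python3 - <<'E'
from h import *
c=cam('wrist','w2.png'); np.savez('pics/w2.npz',**c)
o=ctrl.get_obs(); print(o['time_s'],o['ee_pos'],o['eef_rot'],o['qpos'])
E
```

```text
time_s: 2.53
ee_pos: [0.4224, -0.3172, 0.2052]
eef_rot: [-3.141, -0.001, 0.102]
force: [0.3, 1.1, -0.0]
grip_width: 0.0939
2.5833 [ 0.42259052 -0.31661567  0.20552296] [-3.14111972e+00 -1.53152959e-03  1.03181489e-01] [-7.12847656e-01  3.53518351e-01  1.69011443e+00  1.61763831e-03
  1.09725563e+00  7.54029618e-01]
```

View pics/w2.png

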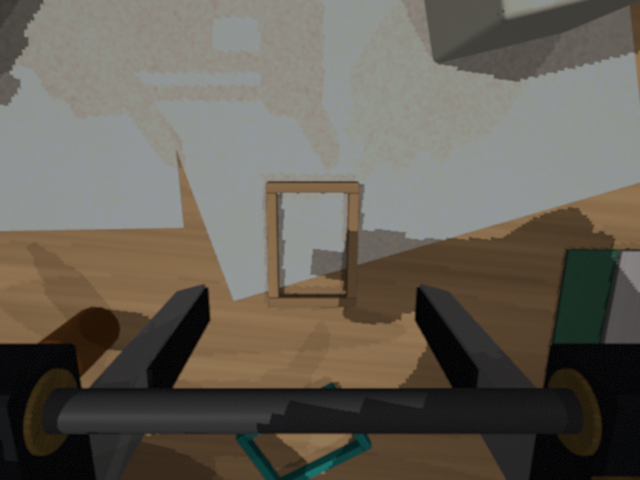

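```bash
python3 - <<'E'
from h import *
c=dict(np.load('pics/w2.npz')); im=c['image'][:,:,::-1]
print('case corner',onz(c,[(433,60)],0))
t=dict(np.load('pics/top0.npz')); print('case top corners',onz(t,[(452,208),(475,232)],0.0),onz(t,[(458,205),(475,232)],.12)); print('bottle',onz(t,[(368,320)],.1))
cv2.imwrite('pics/w2c.png',cv2.resize(im[170:315,250:375],None,fx=4,fy=4,interpolation=2))
E
```

```text
case corner [[ 0.55000491 -0.38295187  0.        ]]
case top corners [[ 0.61724692 -0.3721188   0.        ]
 [ 0.55960063 -0.42687904  0.        ]] [[ 0.5963912  -0.35164726  0.12      ]
 [ 0.53738658 -0.38771827  0.12      ]]
bottle [[ 0.34307974 -0.15897735  0.1       ]]
```

View pics/w2c.png

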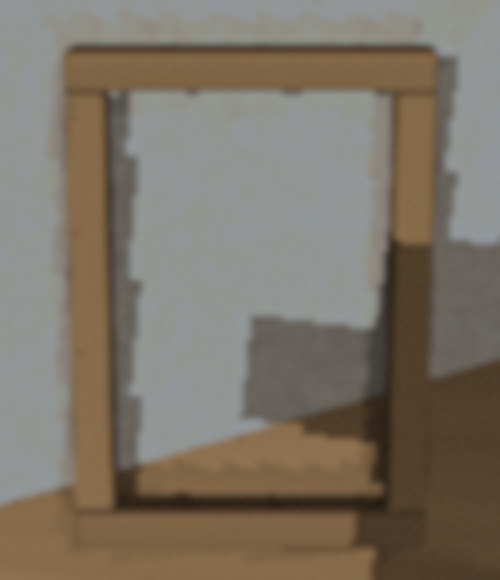

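```bash
cat >> h.py <<'E'
def inTool(p):
    o=ctrl.get_obs(); return E2R(o['eef_rot']).inv().apply(np.asarray(p)-o['ee_pos'])
E
python3 - <<'E'
from h import *
c=dict(np.load('pics/w2.npz'))
uv=np.array([(266.5,182.2),(358.5,181.8),(356,305.6),(269,306)])
obj=np.array(q4(44,31))/1000
x,e=fit_pose(c,obj,uv,Ro.from_euler('z',.103),[.42,-.32,.01]); print(x,e.round(1).tolist(), inTool(x[:3]))
P=onz(c,uv,.01); print('onz',P.mean(0),inTool(P.mean(0)), np.linalg.norm(P[0]-P[1]),np.linalg.norm(P[1]-P[2]),np.linalg.norm(P[0]-P[3]))
e1=(P[0]+P[1]-P[2]-P[3]); print('yaw',np.arctan2(e1[1],e1[0]))
print([inTool(onz(c,[(209,289)],.205-.097)[0]),inTool(onz(c,[(418,289)],.205-.097)[0])])
E
```

```text
[ 4.22688698e-01 -3.19108026e-01  6.70825875e-03 -3.43018913e-04] [[-0.7, 0.0], [0.6, 0.3], [-0.2, -0.0], [0.4, -0.3]] [-0.00046354  0.00258324  0.19881303]
onz [ 0.42352252 -0.31901373  0.01      ] [0.0003806  0.00257377 0.19552258] 0.060405932978994506 0.08717322868450315 0.08722177329298572
yaw 0.10124955559930868
[array([ 0.00597201, -0.04451072,  0.09755328]), array([0.0057742 , 0.05035534, 0.09750812])]
```

```bash
python3 - <<'E'
from h import *
c=dict(np.load('pics/w2.npz')); o=ctrl.get_obs(); Rt=E2R(o['eef_rot'])
R,_=cv2.Rodrigues(c['rvec']); p=-R.T@c['tvec']
print('w2 cam in tool',Rt.inv().apply(p-o['ee_pos'])); print((Rt.inv().as_matrix()@R.T).round(4))
c=dict(np.load('pics/w1.npz')); Rt=E2R([-3.14056315,-0.4367466,0.92973387])
R,_=cv2.Rodrigues(c['rvec']); p=-R.T@c['tvec']
print('w1',Rt.inv().apply(p-np.array([ 0.48270438,-0.08265496,0.26493786]))); print((Rt.inv().as_matrix()@R.T).round(4))
E
```

```text
w2 cam in tool [ 0.07269213  0.00238588 -0.08202183]
[[-2.200e-03 -9.670e-01 -2.546e-01]
 [ 1.000e+00 -2.200e-03 -4.000e-04]
 [-2.000e-04 -2.546e-01  9.670e-01]]
w1 [ 0.07125737  0.00189492 -0.08315838]
[[-3.400e-03 -9.672e-01 -2.538e-01]
 [ 1.000e+00 -3.400e-03 -2.000e-04]
 [-6.000e-04 -2.538e-01  9.673e-01]]
```

```bash
python3 - <<'E'
from h import *
D=[('wrist0',[0.23510639,0.49710097,0.3022168],[-3.14071938e+00,-4.96998022e-05,2.69977842e+00]),
('w1',[0.48270438,-0.08265496,0.26493786],[-3.14056315,-0.4367466,0.92973387]),
('w2',[0.42259052,-0.31661567,0.20552296],[-3.14111972,-1.53152959e-03,.103181489])]
A=[];y=[]
for n,p,e in D:
    c=dict(np.load('pics/%s.npz'%n)); R,_=cv2.Rodrigues(c['rvec']); A.append(np.c_[E2R(e).as_matrix(),np.eye(3)]); y.append(-R.T@c['tvec']-p)
A=np.vstack(A);y=np.hstack(y); s=np.linalg.lstsq(A,y,rcond=None); print(s[0].round(4),s[3]); print(((A@s[0]-y)*1000).round(2))
E
```

```text
[ 0.0734  0.0005 -0.083  -0.0003 -0.0022 -0.0008] [2.43886333 2.12116153 2.10888136 1.24604149 1.2250199  0.22791591]
[ 0.13  0.03 -0.15 -0.28  0.22 -0.04  0.14 -0.25  0.19]
```

```bash
python3 -m pendant '[[0.008,0,0.286,0,0,0,-1],[0,0,0.286,0,0,0,-1],[0,0,0.2,0,0,0,-1],[0,0,0.085,0,0,0,-1],[0,0,0,0,0,0,-1]]'; python3 -m pendant '[[0,0,0,0,0,0,1],[0,0,0,0,0,0,1],[0,0,0,0,0,0,1],[0,0,0,0,0,0,1],[0,0,0,0,0,0,1]]' 15
python3 - <<'E'
from h import *
c=cam('wrist','w3.png'); np.savez('pics/w3.npz',**c)
o=ctrl.get_obs(); print(o['time_s'],o['ee_pos'],o['eef_rot'],o['grip_width'],o['force'])
E
```

```text
time_s: 3.0
ee_pos: [0.4232, -0.3162, 0.1013]
eef_rot: [-3.139, 0.001, 0.103]
force: [-0.6, -0.0, -0.1]
grip_width: 0.0937
time_s: 3.42
ee_pos: [0.4235, -0.3179, 0.1034]
eef_rot: [3.14, -0.002, 0.1]
force: [0.2, -0.3, 1.4]
grip_width: 0.0638
3.4667 [ 0.423474   -0.31789141  0.10324311] [ 3.14063295e+00 -1.79744591e-03  1.00007745e-01] 0.06145217862946198 [0.0737215  0.45991441 5.67128116]
```

View pics/w3.png

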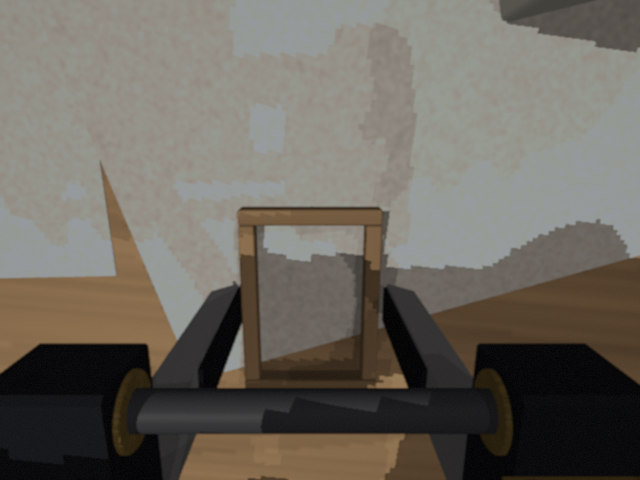

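```bash
python3 - <<'E'
from h import *
Rf=Rframe(.93).as_matrix(); T=Ro.from_matrix(np.c_[Rf[:,0],-Rf[:,1],-Rf[:,2]])
m=np.array([.5321,-.0172,.0868])
p,R=plan(m+.14*Rf[:,2],T,[.4236,-.3170,.2108],Ro.from_euler('xyz',[np.pi,0,.101]),grip=1)
E
```

```text
n 8 err mm [-0.04 -0.02 -0.02] deg 0.02
[[0.1,-0.25,0.0,0.04,0.1,-0.19,1],[0.13,-0.24,0.01,0.04,0.1,-0.2,1],[0.15,-0.23,0.02,0.04,0.1,-0.19,1],[0.17,-0.21,0.03,0.05,0.1,-0.19,1],[0.19,-0.19,0.05,0.04,0.1,-0.2,1],[0.21,-0.17,0.06,0.05,0.1,-0.19,1],[0.22,-0.15,0.08,0.04,0.09,-0.2,1],[0.224,-0.126,0.089,0.049,0.099,-0.195,1]]
```

```bash
python3 -m pendant '[[0,0,-0.15,0,0,0,1],[0,0,-0.3,0,0,0,1],[0,0,-0.3,0,0,0,1],[0,0,-0.15,0,0,0,1],[0,0,0,0,0,0,1]]'; python3 -m pendant '[[0.1,-0.25,0.0,0.04,0.1,-0.19,1],[0.13,-0.24,0.01,0.04,0.1,-0.2,1],[0.15,-0.23,0.02,0.04,0.1,-0.19,1],[0.17,-0.21,0.03,0.05,0.1,-0.19,1],[0.19,-0.19,0.05,0.04,0.1,-0.2,1],[0.21,-0.17,0.06,0.05,0.1,-0.19,1],[0.22,-0.15,0.08,0.04,0.09,-0.2,1],[0.224,-0.126,0.089,0.049,0.099,-0.195,1],[0,0,0,0,0,0,1],[0,0,0,0,0,0,1]]'
python3 - <<'E'
from h import *
c=cam('wrist','w4.png'); np.savez('pics/w4.npz',**c)
o=ctrl.get_obs(); print(o['time_s'],o['ee_pos'],o['eef_rot'],o['grip_width'],o['force'])
E
```

```text
time_s: 3.88
ee_pos: [0.4241, -0.3185, 0.2151]
eef_rot: [3.136, -0.006, 0.1]
force: [0.4, 0.3, 1.8]
grip_width: 0.0615
time_s: 4.72
ee_pos: [0.4963, -0.0647, 0.2126]
eef_rot: [-3.141, -0.436, 0.93]
force: [0.3, -0.4, -0.2]
grip_width: 0.0619
4.7667 [ 0.49628069 -0.06553314  0.21276737] [ 3.14159166 -0.43569832  0.92825903] 0.06184459768178197 [-0.13453847 -1.15757174 -0.58581734]
```

View pics/w4.png

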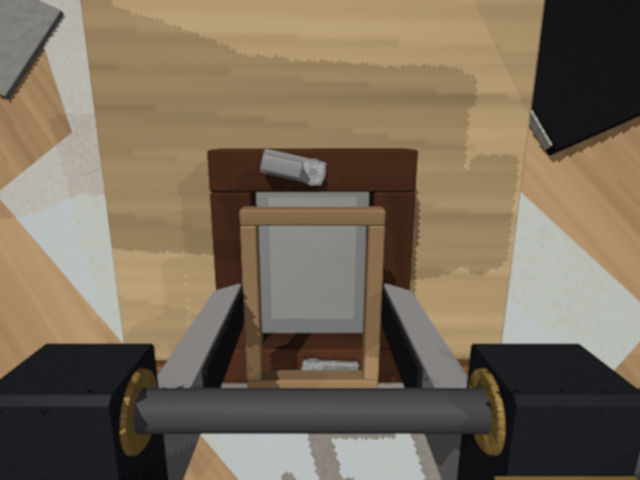

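```bash
python3 - <<'E'
from h import *
im=cv2.imread('pics/w4.png')
cv2.imwrite('pics/w4c.png',cv2.resize(im[140:395,200:425],None,fx=2.35*1.5,fy=2.35,interpolation=2)[:, :800])
E
```

```text
(no output)
```

View pics/w4c.png

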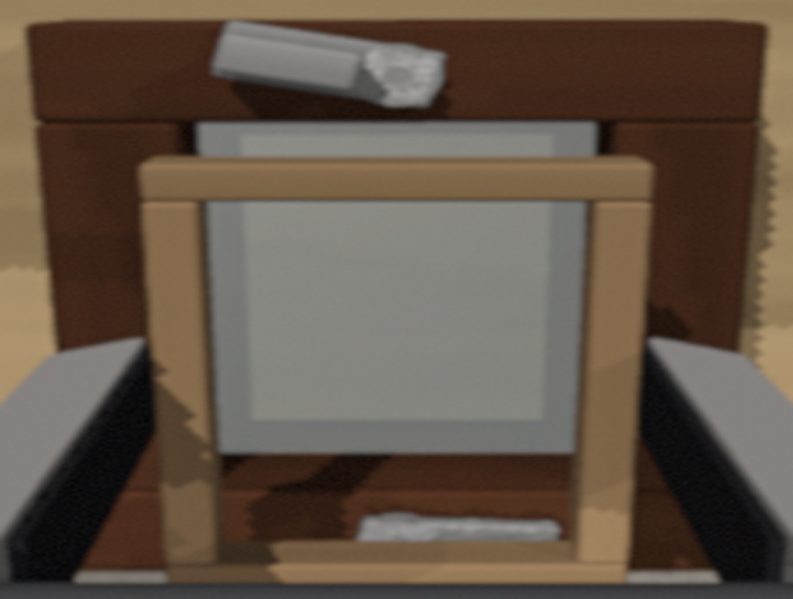

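```bash
python3 -m pendant '[[0.004,0.003,0.15,0,0,0,1],[0,0,0.1,0,0,0,1],[0,0,0.03,0,0,0,1],[0,0,0,0,0,0,1]]'
python3 - <<'E'
from h import *
c=cam('wrist','w5.png'); np.savez('pics/w5.npz',**c)
o=ctrl.get_obs(); print(o['time_s'],o['ee_pos'],o['eef_rot'],o['grip_width'],o['force'])
im=cv2.imread('pics/w5.png')
cv2.imwrite('pics/w5c.png',cv2.resize(im[140:410,180:450],None,fx=2.2,fy=2.2,interpolation=2))
E
```

```text
time_s: 5.1
ee_pos: [0.5053, -0.0542, 0.1821]
eef_rot: [-3.14, -0.436, 0.928]
force: [-0.5, 0.6, -0.1]
grip_width: 0.0618
5.15 [ 0.50545039 -0.05431051  0.1828853 ] [-3.14159027 -0.43644998  0.92843254] 0.06172529841736646 [ 0.21349113 -0.51413488 -0.2792417 ]
```

View pics/w5c.png

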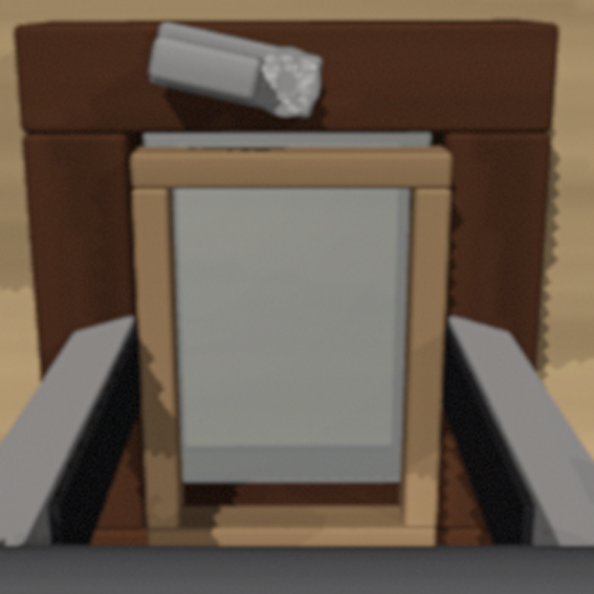

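```bash
python3 - <<'E'
from h import *
for f in ('w4','w5'):
    g=cv2.imread('pics/%s.png'%f).astype(int)[...,2]
    for r in ((165,180,198,200,225) if f=='w4' else (160,185,198,204,206,230)):
        print(f,r,'L',g[r,180:270].tolist()); print('   R',g[r,355:450].tolist())
E
```

```text
w4 165 L [158, 157, 157, 157, 158, 157, 157, 157, 157, 157, 157, 157, 157, 156, 156, 154, 153, 148, 147, 146, 145, 144, 146, 145, 146, 146, 143, 124, 94, 68, 65, 66, 67, 67, 67, 67, 66, 66, 67, 67, 66, 67, 67, 66, 67, 68, 65, 67, 67, 66, 68, 66, 68, 67, 67, 68, 67, 67, 66, 67, 67, 67, 67, 68, 67, 67, 66, 66, 65, 67, 66, 67, 66, 67, 67, 64, 62, 62, 62, 66, 85, 108, 122, 127, 126, 126, 126, 126, 126, 126]
   R [67, 67, 68, 69, 67, 67, 69, 68, 68, 69, 68, 67, 68, 68, 69, 67, 68, 68, 68, 67, 68, 69, 67, 67, 68, 67, 68, 68, 67, 67, 67, 69, 67, 67, 68, 68, 68, 68, 68, 68, 68, 69, 68, 67, 68, 69, 69, 67, 68, 66, 68, 67, 68, 68, 68, 69, 68, 68, 67, 65, 67, 92, 131, 156, 161, 162, 161, 161, 161, 161, 161, 160, 160, 160, 160, 160, 160, 160, 160, 159, 160, 160, 160, 160, 159, 159, 159, 159, 159, 159, 159, 159, 160, 160, 159]
w4 180 L [152, 150, 148, 146, 143, 142, 143, 142, 143, 142, 143, 143, 143, 143, 143, 143, 143, 143, 142, 142, 142, 143, 142, 143, 143, 141, 142, 139, 121, 88, 65, 65, 65, 67, 66, 66, 66, 66, 67, 66, 66, 68, 65, 67, 67, 67, 65, 67, 66, 66, 65, 67, 66, 66, 66, 66, 63, 62, 61,
[... 7257 characters left out ...]
, 62, 61, 63, 60, 60, 60, 60, 62, 60, 60, 58, 55, 55, 54, 55, 56, 56, 55, 58, 58, 59, 58, 59, 60, 60, 58, 54, 48, 42, 63, 104, 131, 139, 138, 138, 138, 138, 137, 139, 138, 138, 139, 139, 137, 130, 113, 90, 75, 84, 111, 132, 142, 143, 143, 144, 143, 144, 143, 142, 143]
   R [138, 137, 137, 136, 136, 130, 124, 122, 123, 119, 106, 81, 76, 99, 121, 134, 137, 137, 137, 138, 138, 138, 139, 138, 139, 139, 139, 136, 126, 104, 76, 66, 69, 70, 70, 68, 69, 69, 69, 68, 68, 66, 67, 65, 64, 63, 63, 61, 62, 60, 61, 59, 61, 61, 60, 61, 59, 60, 60, 60, 60, 60, 60, 61, 62, 63, 63, 64, 66, 65, 64, 63, 62, 67, 80, 97, 111, 131, 145, 151, 152, 152, 150, 151, 151, 152, 151, 152, 151, 151, 151, 151, 151, 150, 151]
```

```bash
python3 -m pendant '[[0.012,-0.008,0,0,0,0,1],[0,0,0,0,0,0,1],[0,0,0,0,0,0,1],[0,0,0,0,0,0,1]]'
cat >> h.py <<'E'
def edge(g,row,u0,u1,rising=None,axis=0):
    "strongest gradient subpixel in g[row-1:row+2,u0:u1] (axis 0: along columns)"
    if axis: g=g.T
    s=cv2.GaussianBlur(g[row-1:row+2].mean(0).reshape(1,-1).astype(np.float32),(5,1),1)[0]
    d=np.gradient(s)[u0:u1]; d=d if rising else (-d if rising is False else abs(d))
    k=int(d.argmax()); 
    if 0<k<len(d)-1:
        a,b,c=d[k-1:k+2]; k+=0.5*(a-c)/(a-2*b+c+1e-9)
    return round(u0+k,2)
E
python3 - <<'E'
from h import *
c=cam('wrist','w6.png'); np.savez('pics/w6.npz',**c)
o=ctrl.get_obs(); print(o['time_s'],o['ee_pos'],o['eef_rot'],o['grip_width'],o['force'])
im=cv2.imread('pics/w6.png'); g=im[...,2]
print('outer185',edge(g,180,180,200),edge(g,180,422,440),'mouth204',edge(g,203,232,243,False),edge(g,203,376,388,True),'spacer230',edge(g,235,236,246),edge(g,235,378,388), 'spacer top v',edge(g,290,205,216,axis=1),'mouth top v',edge(g,340,193,206,axis=1),edge(g,280,193,206,axis=1))
cv2.imwrite('pics/w6c.png',cv2.resize(im[140:410,180:450],None,fx=2.2,fy=2.2,interpolation=2))
E
```

```text
time_s: 5.48
ee_pos: [0.5057, -0.0525, 0.1843]
eef_rot: [3.14, -0.437, 0.93]
force: [0.4, -0.2, 0.4]
grip_width: 0.0616
5.5333 [ 0.50565452 -0.05240271  0.18416695] [ 3.13975543 -0.4372044   0.92985079] 0.061632221112326684 [-0.09459757  1.2903823  -0.73792839]
outer185 189.8 432.11 mouth204 237.79 383.33 spacer230 239.88 384.1 spacer top v 208.59 mouth top v 205 205
```

View pics/w6c.png

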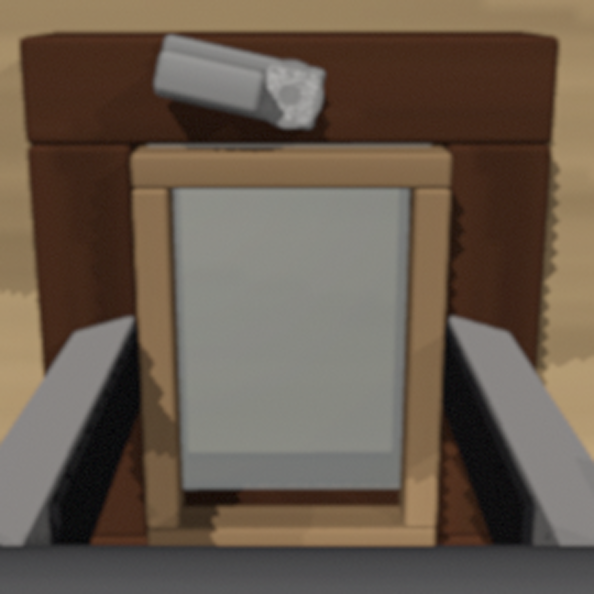

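```bash
python3 -m pendant '[[-0.004,-0.005,0,0,0,0,1],[0,0,0,0,0,0,1],[0,0,0.02,0,0,0,1],[0,0,0.02,0,0,0,1],[0,0,0,0,0,0,1],[0,0,0,0,0,0,1]]'
python3 - <<'E'
from h import *
c=cam('wrist','w7.png'); np.savez('pics/w7.npz',**c)
o=ctrl.get_obs(); print(o['time_s'],o['ee_pos'],o['eef_rot'],o['grip_width'],o['force'])
im=cv2.imread('pics/w7.png')
cv2.imwrite('pics/w7c.png',cv2.resize(im[140:410,180:450],None,fx=2.2,fy=2.2,interpolation=2))
E
```

```text
time_s: 6.03
ee_pos: [0.5061, -0.0506, 0.1791]
eef_rot: [3.141, -0.437, 0.93]
force: [-0.2, 0.5, -0.2]
grip_width: 0.062
6.0833 [ 0.50609875 -0.0506388   0.17920775] [ 3.14056186 -0.43698146  0.92964365] 0.06128998394916125 [-0.0222616  -0.13856974  0.08401075]
```

View pics/w7c.png

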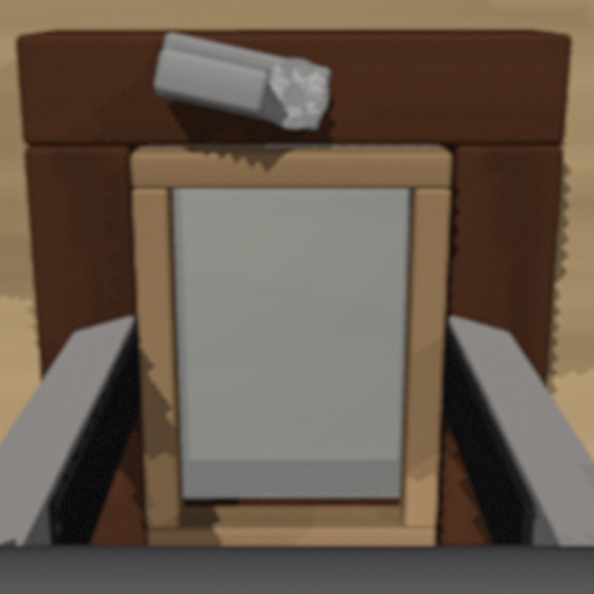

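```bash
python3 -m pendant '[[0,0,0.005,0,0,0,1],[0,0,0,0,0,0,-0.6],[0,0,0,0,0,0,-0.6],[0,0,0,0,0,0,-0.6],[0,0,0,0,0,0,-0.6],[0,0,0,0,0,0,-0.6]]'
python3 - <<'E'
from h import *
c=cam('wrist','w8.png'); np.savez('pics/w8.npz',**c)
o=ctrl.get_obs(); print(o['time_s'],o['ee_pos'],o['eef_rot'],o['grip_width'],o['force'])
im=cv2.imread('pics/w8.png')
cv2.imwrite('pics/w8c.png',cv2.resize(im[140:410,180:450],None,fx=2.2,fy=2.2,interpolation=2))
E
```

```text
time_s: 6.58
ee_pos: [0.5063, -0.0505, 0.1788]
eef_rot: [3.14, -0.437, 0.93]
force: [-0.0, -0.1, 0.1]
grip_width: 0.075
6.6333 [ 0.50625667 -0.0504807   0.17881453] [ 3.1401892  -0.43708544  0.92975792] 0.07524255803933111 [-0.15852116 -0.49257711 -0.0601933 ]
```

View pics/w8c.png

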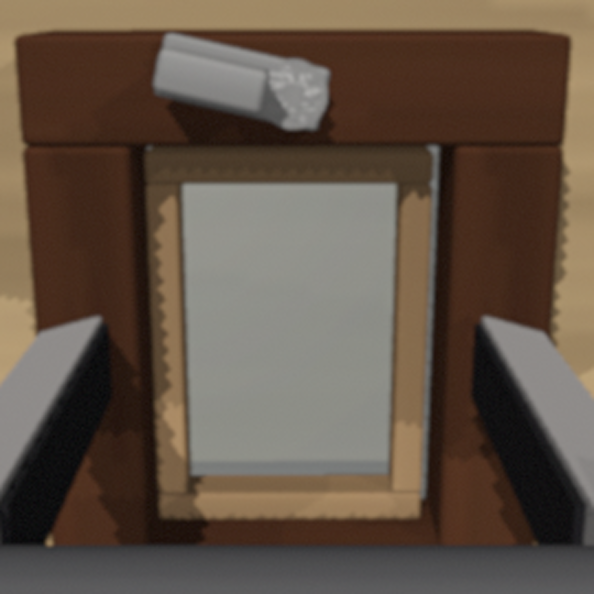

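```bash
python3 -m pendant '[[0,0,-0.2,0,0,0,-0.6],[0,0,-0.3,0,0,0,-1],[0,0,-0.3,0,0,0,-1],[0,0,-0.1,0,0,0,-1],[0,0,0,0,0,0,-1]]'
python3 - <<'E'
from h import *
c=cam('wrist','w9.png'); np.savez('pics/w9.npz',**c)
o=ctrl.get_obs(); print(o['time_s'],o['ee_pos'],o['eef_rot'],o['grip_width'],o['force'])
im=cv2.imread('pics/w9.png')
cv2.imwrite('pics/w9c.png',cv2.resize(im[160:340,230:400],None,fx=3.3,fy=3.3,interpolation=2))
plan([.4507,.3012,.203],Ro.from_euler('xyz',[np.pi,0,.48]))
E
```

```text
time_s: 7.05
ee_pos: [0.479, -0.088, 0.2795]
eef_rot: [3.135, -0.438, 0.931]
force: [0.2, 0.4, 0.2]
grip_width: 0.0937
7.1 [ 0.47888148 -0.08737537  0.27741746] [ 3.13774384 -0.43765764  0.92989701] 0.093866965134783 [-0.71030025 -0.89700621 -0.18973057]
n 10 err mm [-0.06  0.03 -0.03] deg 0.02
[[0.2,-0.21,0.16,-0.02,-0.08,0.08,-1],[0.19,-0.22,0.15,-0.02,-0.08,0.08,-1],[0.19,-0.23,0.14,-0.02,-0.08,0.09,-1],[0.18,-0.24,0.13,-0.02,-0.08,0.08,-1],[0.18,-0.25,0.12,-0.02,-0.08,0.09,-1],[0.17,-0.26,0.11,-0.02,-0.09,0.08,-1],[0.17,-0.27,0.09,-0.02,-0.08,0.09,-1],[0.16,-0.28,0.09,-0.01,-0.09,0.08,-1],[0.14,-0.29,0.08,-0.02,-0.08,0.09,-1],[0.138,-0.296,0.065,-0.012,-0.086,0.081,-1]]
```

View pics/w9c.png

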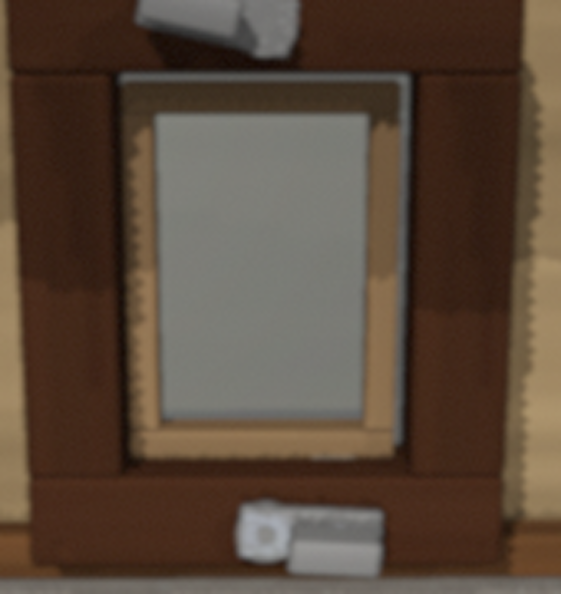

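```bash
python3 - <<'E'
from h import *
plan([.4507,.3012,.263],Ro.from_euler('xyz',[np.pi,0,.48]))
E
```

```text
n 10 err mm [-0.03  0.02  0.04] deg 0.02
[[0.22,-0.21,0.11,-0.02,-0.08,0.08,-1],[0.21,-0.22,0.1,-0.02,-0.08,0.08,-1],[0.21,-0.23,0.09,-0.02,-0.08,0.09,-1],[0.2,-0.24,0.08,-0.02,-0.08,0.08,-1],[0.19,-0.25,0.07,-0.02,-0.08,0.09,-1],[0.18,-0.26,0.06,-0.02,-0.09,0.08,-1],[0.17,-0.27,0.05,-0.02,-0.08,0.09,-1],[0.16,-0.28,0.04,-0.01,-0.09,0.08,-1],[0.16,-0.29,0.03,-0.02,-0.08,0.09,-1],[0.141,-0.303,0.022,-0.012,-0.086,0.081,-1]]
```

```bash
python3 -m pendant '[[0.22,-0.21,0.11,-0.02,-0.08,0.08,-1],[0.21,-0.22,0.1,-0.02,-0.08,0.08,-1],[0.21,-0.23,0.09,-0.02,-0.08,0.09,-1],[0.2,-0.24,0.08,-0.02,-0.08,0.08,-1],[0.19,-0.25,0.07,-0.02,-0.08,0.09,-1],[0.18,-0.26,0.06,-0.02,-0.09,0.08,-1],[0.17,-0.27,0.05,-0.02,-0.08,0.09,-1],[0.16,-0.28,0.04,-0.01,-0.09,0.08,-1],[0.16,-0.29,0.03,-0.02,-0.08,0.09,-1],[0.141,-0.303,0.022,-0.012,-0.086,0.081,-1]]'; python3 -m pendant '[[0,0,0.25,0,0,0,-1],[0,0,0.25,0,0,0,-1],[0,0,0,0,0,0,-1],[0,0,0,0,0,0,-1],[0,0,0,0,0,0,-1]]'
python3 - <<'E'
from h import *
c=cam('wrist','w10.png'); np.savez('pics/w10.npz',**c)
o=ctrl.get_obs(); print(o['time_s'],o['ee_pos'],o['eef_rot'],o['qpos'])
E
```

```text
time_s: 7.93
ee_pos: [0.449, 0.3041, 0.2607]
eef_rot: [-3.141, 0.005, 0.48]
force: [0.7, -1.6, 0.6]
grip_width: 0.0938
time_s: 8.35
ee_pos: [0.4503, 0.3017, 0.2034]
eef_rot: [-3.139, 0.001, 0.481]
force: [0.0, -0.4, 0.2]
grip_width: 0.0937
8.4 [0.45055359 0.30170008 0.20404691] [-3.13939092e+00 -3.82794113e-04  4.80392800e-01] [0.52179539 0.38441565 1.65068107 0.00244316 1.10602354 1.61110394]
```

View pics/w10.png

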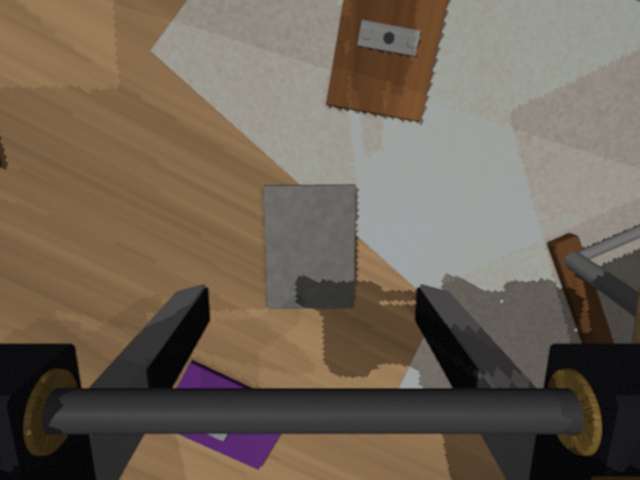

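```bash
cat >> h.py <<'E'
def pix2tool(uv,z,cam=(.0734,0,-.083),f=420.,cx=312.1,cy=247.4,s=.2546):
    "point in tool axes (m) for pixel on plane tool z; camera fixed in the tool"
    uv=np.atleast_2d(uv).astype(float); a=(uv[:,0]-cx)/f; b=(uv[:,1]-cy)/f; cc=np.sqrt(1-s*s)
    d=np.c_[-cc*b-s,a,-s*b+cc]; k=(z-cam[2])/d[:,2]; return np.array(cam)+d*k[:,None]
E
python3 - <<'E'
from h import *
print('w2 spacer',(1000*pix2tool([(266.5,182.8),(358.5,182.6),(356,305.6),(269,306)],.1955)).round(1).tolist())
g=cv2.imread('pics/w10.png').astype(int); sat=(g.max(2)-g.min(2)).astype(np.float32)
L=[edge(sat,r,258,274) for r in(205,230,260)];Rr=[edge(sat,r,348,364) for r in(260,280)]
gr=g.sum(2)/3
R2=[edge(gr,r,348,364) for r in(200,220)]
T=[edge(sat,u,178,192,axis=1) for u in(280,)]+[edge(gr,u,178,192,axis=1) for u in (300,330)]; B=[edge(sat,u,300,315,axis=1) for u in(280,300,330)]
print(L,Rr,R2,T,B)
P=pix2tool([(264,185),(356,185),(355,308),(267,308)],.204-.006)*1000; print(P.round(1).tolist(),P.mean(0))
E
```

```text
w2 spacer [[44.1, -30.1, 195.5], [44.2, 30.6, 195.5], [-42.8, 31.2, 195.5], [-43.1, -30.7, 195.5]]
[np.float32(262.95), np.float32(263.99), np.float32(265.0)] [np.float32(355.25), np.float32(354.75)] [np.float32(357.03), np.float32(356.65)] [np.float32(184.3), np.float32(183.74), np.float32(183.57)] [np.float32(308.01), np.float32(307.99), np.float32(307.89)]
[[42.4, -32.0, 198.0], [42.4, 29.2, 198.0], [-45.6, 30.9, 198.0], [-45.6, -32.4, 198.0]] [ -1.63284322  -1.09463442 198.        ]
```

```bash
python3 -m pendant '[[-0.014,-0.009,0.28,0,0,0,-1],[0,0,0.28,0,0,0,-1],[0,0,0.2,0,0,0,-1],[0,0,0.095,0,0,0,-1],[0,0,0,0,0,0,-1],[0,0,0,0,0,0,-1]]'; python3 - <<'E'
from h import *
o=ctrl.get_obs(); print(o['time_s'],o['ee_pos'],o['eef_rot'],o['force'])
E
python3 -m pendant '[[0,0,0,0,0,0,-1]]'
```

```text
time_s: 8.9
ee_pos: [0.4486, 0.3021, 0.1015]
eef_rot: [-3.139, -0.0, 0.48]
force: [0.5, 0.6, 0.7]
grip_width: 0.0939
8.9 [0.44856062 0.30212937 0.10152098] [-3.13945005e+00 -1.31862088e-04  4.80337348e-01] [0.50397866 0.55909973 0.74764856]
time_s: 8.98
ee_pos: [0.4487, 0.3023, 0.1021]
eef_rot: [-3.139, -0.001, 0.48]
force: [1.2, 0.3, 0.0]
grip_width: 0.094
```

```bash
python3 -m pendant '[[0,0,0.012,0,0,0,-1],[0,0,0,0,0,0,-1],[0,0,0,0,0,0,1],[0,0,0,0,0,0,1],[0,0,0,0,0,0,1],[0,0,0,0,0,0,1],[0,0,0,0,0,0,1],[0,0,0,0,0,0,1]]' 15; python3 -m pendant '[[0,0,-0.15,0,0,0,1],[0,0,-0.3,0,0,0,1],[0,0,-0.3,0,0,0,1],[0,0,-0.2,0,0,0,1],[0,0,0,0,0,0,1]]'
python3 - <<'E'
from h import *
c=cam('wrist','w11.png'); np.savez('pics/w11.npz',**c)
o=ctrl.get_obs(); print(o['time_s'],o['ee_pos'],o['eef_rot'],o['grip_width'])
E
```

```text
time_s: 9.65
ee_pos: [0.4478, 0.3019, 0.0986]
eef_rot: [-3.14, 0.002, 0.481]
force: [-0.4, 0.2, 0.1]
grip_width: 0.0616
time_s: 10.07
ee_pos: [0.4493, 0.3025, 0.2178]
eef_rot: [-3.139, -0.006, 0.481]
force: [0.1, 1.0, -0.1]
grip_width: 0.0619
10.1167 [0.44869525 0.3021402  0.21497914] [-3.13934420e+00 -3.13398804e-03  4.80652747e-01] 0.061954832788074767
```

View pics/w11.png

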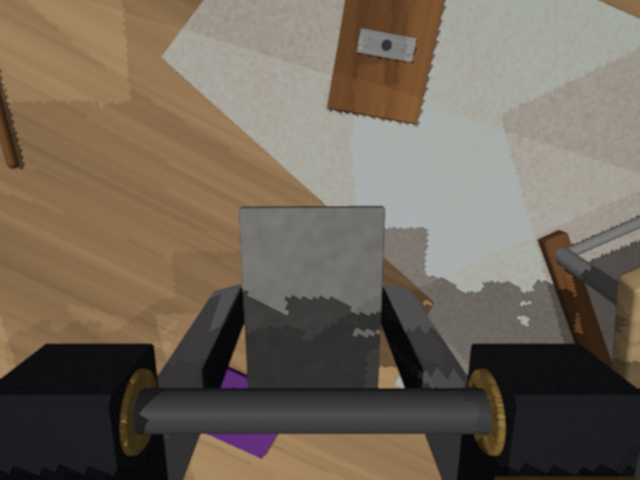

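```bash
python3 - <<'E'
from h import *
Rf=Rframe(.93).as_matrix(); T=Ro.from_matrix(np.c_[Rf[:,0],-Rf[:,1],-Rf[:,2]])
ins=np.array([.5062,-.0505,.1790])
p,R=plan(ins+.055*Rf[:,2],T,[.4485,.3022,.270],Ro.from_euler('xyz',[np.pi,0,.4805]),grip=1)
E
```

```text
n 10 err mm [0.05 0.01 0.03] deg 0.02
[[-0.11,0.29,0.03,0.02,0.08,-0.08,1],[-0.12,0.29,0.03,0.02,0.08,-0.09,1],[-0.14,0.28,0.02,0.02,0.08,-0.08,1],[-0.15,0.27,0.01,0.02,0.08,-0.09,1],[-0.16,0.27,0.0,0.02,0.08,-0.08,1],[-0.18,0.26,-0.01,0.02,0.08,-0.09,1],[-0.19,0.25,-0.02,0.02,0.08,-0.08,1],[-0.19,0.24,-0.03,0.02,0.09,-0.09,1],[-0.21,0.24,-0.05,0.01,0.08,-0.08,1],[-0.208,0.224,-0.052,0.015,0.087,-0.088,1]]
```

```bash
python3 -m pendant '[[0,0,-0.2,0,0,0,1],[0,0,-0.25,0,0,0,1],[0,0,0,0,0,0,1]]'; python3 -m pendant '[[-0.11,0.29,0.03,0.02,0.08,-0.08,1],[-0.12,0.29,0.03,0.02,0.08,-0.09,1],[-0.14,0.28,0.02,0.02,0.08,-0.08,1],[-0.15,0.27,0.01,0.02,0.08,-0.09,1],[-0.16,0.27,0.0,0.02,0.08,-0.08,1],[-0.18,0.26,-0.01,0.02,0.08,-0.09,1],[-0.19,0.25,-0.02,0.02,0.08,-0.08,1],[-0.19,0.24,-0.03,0.02,0.09,-0.09,1],[-0.21,0.24,-0.05,0.01,0.08,-0.08,1],[-0.208,0.224,-0.052,0.015,0.087,-0.088,1]]'; python3 -m pendant '[[0,0,0,0,0,0,1],[0,0,0,0,0,0,1],[0,0,0,0,0,0,1]]'
python3 - <<'E'
from h import *
c=cam('wrist','w12.png'); np.savez('pics/w12.npz',**c)
o=ctrl.get_obs(); print(o['time_s'],o['ee_pos'],o['eef_rot'],o['grip_width'])
E
```

```text
time_s: 10.37
ee_pos: [0.4491, 0.3022, 0.2703]
eef_rot: [-3.139, -0.004, 0.481]
force: [0.3, 0.7, 1.7]
grip_width: 0.0619
time_s: 11.2
ee_pos: [0.4914, -0.071, 0.2238]
eef_rot: [-3.139, -0.437, 0.93]
force: [0.6, 0.7, -0.2]
grip_width: 0.0617
time_s: 11.45
ee_pos: [0.4916, -0.0688, 0.2241]
eef_rot: [-3.137, -0.434, 0.926]
force: [0.2, 0.5, -0.1]
grip_width: 0.0618
11.5 [ 0.4917456  -0.06817861  0.22441287] [-3.13721336 -0.43458617  0.92777218] 0.06185776798111596
```

View pics/w12.png

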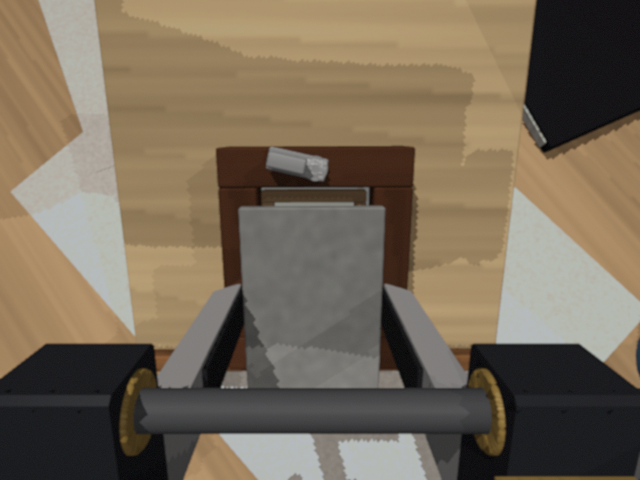

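```bash
cat >> h.py <<'E'
def rep(f,zplane,ztop,rows,mrow,prow,prow_u,mou,pv=(202,214)):
    pass
E
python3 - <<'E'
from h import *
g=cv2.imread('pics/w12.png').astype(np.float32); r=g[...,2]
print('outer',edge(r,160,208,228),edge(r,160,404,424),edge(r,175,208,228),edge(r,175,404,424))
print('panel L/R',edge(r,230,232,248),edge(r,230,378,392),'top profile',r[200:216,300:320].mean(1).round().tolist())
print('mouthtop profile',r[178:200,345:362].mean(1).round().tolist(),'frame top',edge(r,360,140,156,axis=1))
print((1000*pix2tool([(240,208.5),(385,208.5)],.094)).round(1).tolist(), (1000*pix2tool([(217,148),(414,148),(250,186.5),(372,186.5)],.1536)).round(1).tolist())
E
```

```text
outer 215.82 414.04 216.77 413.2
panel L/R 239.03 383.75 top profile [73.0, 84.0, 110.0, 130.0, 135.0, 127.0, 113.0, 112.0, 120.0, 117.0, 111.0, 109.0, 109.0, 110.0, 110.0, 111.0]
mouthtop profile [62.0, 62.0, 62.0, 62.0, 62.0, 61.0, 60.0, 53.0, 52.0, 75.0, 90.0, 74.0, 60.0, 64.0, 67.0, 67.0, 66.0, 66.0, 66.0, 67.0, 68.0, 69.0] frame top 145.68
[[43.9, -30.7, 94.0], [43.9, 31.0, 94.0]] [[67.5, -52.1, 153.6], [67.5, 55.9, 153.6], [46.4, -34.8, 153.6], [46.4, 33.6, 153.6]]
```

```bash
python3 -m pendant '[[0.006,0.014,0.14,0,0,0,1],[0,0,0.14,0,0,0,1],[0,0,0.06,0,0,0,1],[0,0,0,0,0,0,1],[0,0,0,0,0,0,1],[0,0,0,0,0,0,1]]'
python3 - <<'E'
from h import *
c=cam('wrist','w13.png'); np.savez('pics/w13.npz',**c)
o=ctrl.get_obs(); print(o['time_s'],o['ee_pos'],o['eef_rot'],o['grip_width'],o['force'])
im=cv2.imread('pics/w13.png')
cv2.imwrite('pics/w13c.png',cv2.resize(im[140:410,180:450],None,fx=2.2,fy=2.2,interpolation=2))
r=im[...,2].astype(np.float32)
for y in(165,180): print('outer',edge(r,y,180,215),edge(r,y,415,445))
print('panel L/R',edge(r,230,232,248),edge(r,230,378,392),edge(r,222,232,248),edge(r,222,378,392),'top prof',r[200:214,300:320].mean(1).round().tolist())
print('mouthtop prof',r[185:206,345:362].mean(1).round().tolist(),'frame top',edge(r,360,140,162,axis=1))
E
```

```text
time_s: 12.0
ee_pos: [0.5041, -0.0554, 0.1891]
eef_rot: [-3.14, -0.436, 0.93]
force: [0.4, -0.4, -0.6]
grip_width: 0.062
12.05 [ 0.50408756 -0.05562036  0.18919995] [-3.1401487  -0.43577801  0.92939681] 0.06160901163299361 [ 1.42636148  0.10670529 -1.22330855]
outer 192.28 429.53
outer 193.43 428.54
panel L/R 238.96 383.7 238.91 383.79 top prof [43.0, 56.0, 59.0, 60.0, 66.0, 82.0, 102.0, 118.0, 128.0, 124.0, 117.0, 115.0, 116.0, 116.0]
mouthtop prof [67.0, 66.0, 65.0, 65.0, 65.0, 66.0, 66.0, 66.0, 67.0, 66.0, 66.0, 66.0, 66.0, 62.0, 53.0, 49.0, 56.0, 59.0, 61.0, 67.0, 85.0] frame top 151.02
```

View pics/w13c.png

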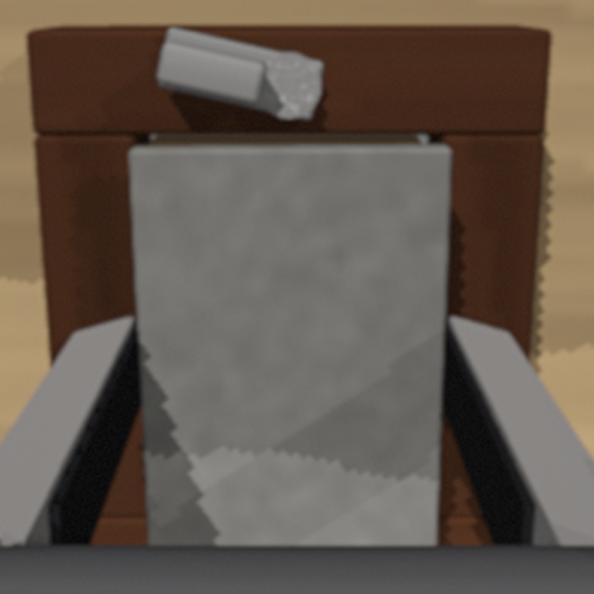

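```bash
python3 -m pendant '[[0.002,-0.002,0.04,0,0,0,1],[0,0,0.03,0,0,0,1],[0,0,0.02,0,0,0,1],[0,0,0,0,0,0,1],[0,0,0,0,0,0,1],[0,0,0,0,0,0,1]]'
python3 - <<'E'
from h import *
c=cam('wrist','w14.png'); np.savez('pics/w14.npz',**c)
o=ctrl.get_obs(); print(o['time_s'],o['ee_pos'],o['eef_rot'],o['grip_width'],o['force'])
im=cv2.imread('pics/w14.png')
cv2.imwrite('pics/w14c.png',cv2.resize(im[140:410,180:450],None,fx=2.2,fy=2.2,interpolation=2))
r=im[...,2].astype(np.float32)
for y in(165,180): print('outer',edge(r,y,175,215),edge(r,y,415,450))
print('panel L/R',edge(r,230,232,248),edge(r,230,378,392),edge(r,222,232,248),edge(r,222,378,392),'top prof',r[200:214,300:320].mean(1).round().tolist())
E
```

```text
time_s: 12.55
ee_pos: [0.5066, -0.0517, 0.1787]
eef_rot: [-3.139, -0.435, 0.929]
force: [-0.4, -0.4, -0.3]
grip_width: 0.062
12.6 [ 0.50660142 -0.0517775   0.17875122] [-3.13899508 -0.43551346  0.92849553] 0.061700447899339504 [-0.12194443 -0.84843505 -0.91344689]
outer 185.15 437.03
outer 186.41 435.97
panel L/R 239.01 383.64 238.89 383.78 top prof [35.0, 35.0, 34.0, 37.0, 50.0, 68.0, 84.0, 101.0, 114.0, 116.0, 113.0, 113.0, 116.0, 117.0]
```

View pics/w14c.png

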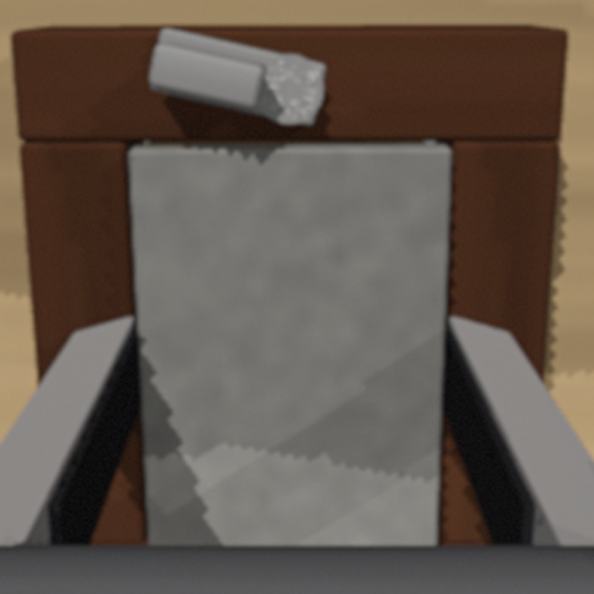

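```bash
python3 -m pendant '[[0,0,0.008,0,0,0,1],[0,0,0,0,0,0,1],[0,0,0,0,0,0,-0.6],[0,0,0,0,0,0,-0.6],[0,0,0,0,0,0,-0.6],[0,0,0,0,0,0,-0.6],[0,0,0,0,0,0,-0.6]]'
python3 - <<'E'
from h import *
c=cam('wrist','w15.png'); np.savez('pics/w15.npz',**c)
o=ctrl.get_obs(); print(o['time_s'],o['ee_pos'],o['eef_rot'],o['grip_width'],o['force'])
im=cv2.imread('pics/w15.png')
cv2.imwrite('pics/w15c.png',cv2.resize(im[140:410,180:450],None,fx=2.2,fy=2.2,interpolation=2))
E
```

```text
time_s: 13.18
ee_pos: [0.5068, -0.0514, 0.1778]
eef_rot: [-3.139, -0.436, 0.929]
force: [1.5, -1.0, -0.1]
grip_width: 0.0751
13.2333 [ 0.50682803 -0.05138624  0.17782163] [-3.13893452 -0.43549497  0.92861747] 0.07517669104871232 [ 0.05126919 -0.60607813 -0.18580931]
```

View pics/w15c.png

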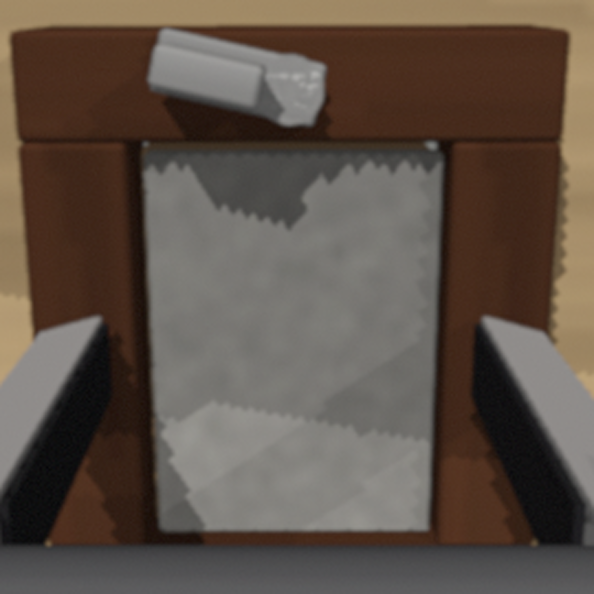

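```bash
python3 -m pendant '[[0,0,-0.2,0,0,0,-0.6],[0,0,-0.3,0,0,0,-1],[0,0,-0.3,0,0,0,-1],[0,0,-0.1,0,0,0,-1],[0,0,0,0,0,0,-1],[0,0,0,0,0,0,-1]]'
python3 - <<'E'
from h import *
c=cam('wrist','w16.png'); np.savez('pics/w16.npz',**c)
o=ctrl.get_obs(); print(o['time_s'],o['ee_pos'],o['eef_rot'],o['grip_width'],o['force'])
im=cv2.imread('pics/w16.png')
cv2.imwrite('pics/w16c.png',cv2.resize(im[130:350,220:410],None,fx=2.7,fy=2.7,interpolation=2))
plan([.588,.321,.265],Ro.from_euler('xyz',[np.pi,0,.314]))
E
```

```text
time_s: 13.73
ee_pos: [0.4797, -0.0881, 0.2756]
eef_rot: [-3.14, -0.436, 0.928]
force: [-0.1, -0.2, -0.7]
grip_width: 0.0938
13.7833 [ 0.47962598 -0.08776914  0.27469226] [-3.13766303 -0.43520463  0.92799621] 0.09398338110745467 [ 0.06487054  0.74596755 -0.42467419]
n 11 err mm [-0.05 -0.04  0.04] deg 0.01
[[0.27,-0.12,0.13,-0.02,-0.07,0.11,-1],[0.26,-0.14,0.12,-0.02,-0.07,0.1,-1],[0.26,-0.15,0.11,-0.02,-0.07,0.11,-1],[0.26,-0.17,0.1,-0.03,-0.07,0.1,-1],[0.25,-0.18,0.09,-0.03,-0.07,0.11,-1],[0.24,-0.2,0.08,-0.02,-0.08,0.1,-1],[0.23,-0.21,0.06,-0.03,-0.07,0.11,-1],[0.22,-0.22,0.05,-0.02,-0.08,0.1,-1],[0.21,-0.23,0.04,-0.03,-0.07,0.11,-1],[0.2,-0.25,0.03,-0.02,-0.08,0.1,-1]]
[[0.196,-0.26,0.015,-0.026,-0.07,0.106,-1]]
```

View pics/w16c.png

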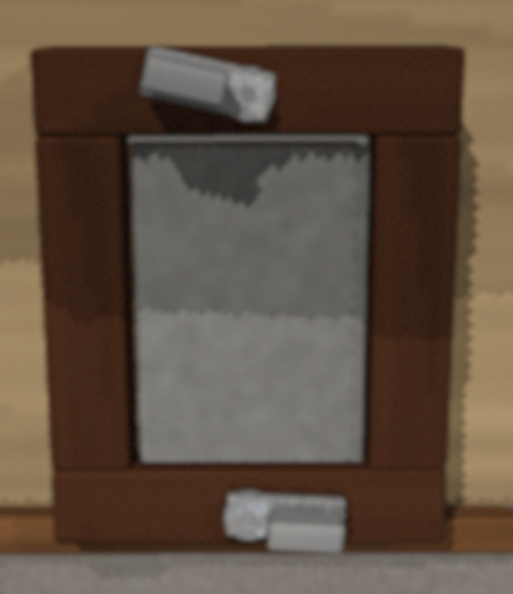

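```bash
python3 -m pendant '[[0.27,-0.12,0.13,-0.02,-0.07,0.11,-1],[0.26,-0.14,0.12,-0.02,-0.07,0.1,-1],[0.26,-0.15,0.11,-0.02,-0.07,0.11,-1],[0.26,-0.17,0.1,-0.03,-0.07,0.1,-1],[0.25,-0.18,0.09,-0.03,-0.07,0.11,-1],[0.24,-0.2,0.08,-0.02,-0.08,0.1,-1],[0.23,-0.21,0.06,-0.03,-0.07,0.11,-1],[0.22,-0.22,0.05,-0.02,-0.08,0.1,-1],[0.21,-0.23,0.04,-0.03,-0.07,0.11,-1],[0.2,-0.25,0.03,-0.02,-0.08,0.1,-1]]'; python3 -m pendant '[[0.196,-0.26,0.015,-0.026,-0.07,0.106,-1],[0,0,0.25,0,0,0,-1],[0,0,0.25,0,0,0,-1],[0,0,0,0,0,0,-1],[0,0,0,0,0,0,-1],[0,0,0,0,0,0,-1]]'
python3 - <<'E'
from h import *
c=cam('wrist','w17.png'); np.savez('pics/w17.npz',**c)
o=ctrl.get_obs(); print(o['time_s'],o['ee_pos'],o['eef_rot'],o['qpos'])
E
```

```text
time_s: 14.62
ee_pos: [0.5769, 0.2858, 0.2642]
eef_rot: [-3.131, -0.034, 0.368]
force: [0.8, -1.1, 0.6]
grip_width: 0.0937
time_s: 15.12
ee_pos: [0.5883, 0.3208, 0.2069]
eef_rot: [3.141, -0.001, 0.314]
force: [0.1, -0.7, 0.8]
grip_width: 0.094
15.1667 [0.5885177  0.32072213 0.20776471] [ 3.14120773e+00 -2.89005087e-03  3.14141042e-01] [ 4.44531568e-01  6.48433130e-01  1.23874722e+00 -7.97718877e-04
  1.25159693e+00  1.70143667e+00]
```

View pics/w17.png

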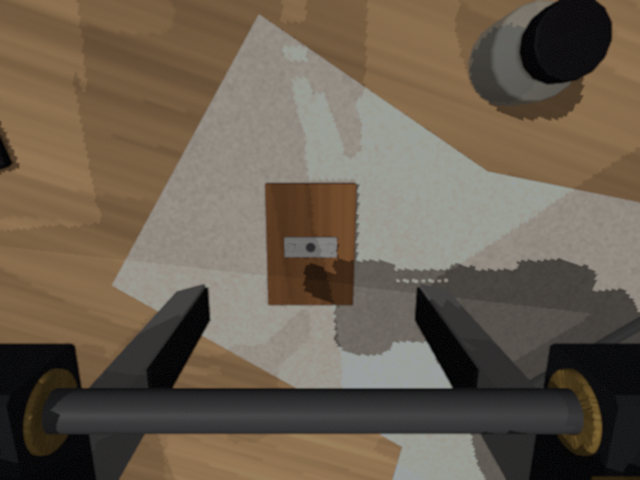

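```bash
python3 - <<'E'
from h import *
g=cv2.imread('pics/w17.png').astype(np.float32); s=g[...,2]-g[...,0]
L=[edge(s,r,258,276) for r in(195,215,280,295)];R=[edge(s,r,346,366) for r in(195,215,250)]
T=[edge(s,u,176,192,axis=1) for u in(280,310,340)];B=[edge(s,u,297,312,axis=1) for u in(275,290,330)]
print(L,R,T,B)
l=np.polyfit((195,215,280,295),L,1);r=np.polyfit((195,215,250),R,1);t=np.mean(T);b=np.mean(B)
P=pix2tool([(np.polyval(l,t),t),(np.polyval(r,t),t),(np.polyval(r,b),b),(np.polyval(l,b),b)],.201)*1000; print(P.round(1).tolist(),P.mean(0))
E
```

```text
[np.float32(265.08), np.float32(265.69), np.float32(267.51), np.float32(267.89)] [np.float32(355.56), np.float32(354.89), np.float32(354.0)] [np.float32(183.35), np.float32(183.39), np.float32(183.31)] [np.float32(304.22), np.float32(304.04), np.float32(304.44)]
[[43.2, -31.8, 201.0], [43.2, 29.4, 201.0], [-44.0, 29.3, 201.0], [-44.0, -31.9, 201.0]] [ -0.41416589  -1.24942998 201.        ]
```

```bash
python3 -m pendant '[[-0.006,-0.01,0.28,0,0,0,-1],[0,0,0.28,0,0,0,-1],[0,0,0.2,0,0,0,-1],[0,0,0.11,0,0,0,-1],[0,0,0,0,0,0,-1],[0,0,0,0,0,0,-1],[0,0,0,0,0,0,-1]]'
```

```text
time_s: 15.75
ee_pos: [0.5881, 0.3219, 0.1042]
eef_rot: [3.141, -0.004, 0.314]
force: [0.3, 0.3, 0.4]
grip_width: 0.0938
```

```bash
python3 -m pendant '[[0,0,0.028,0,0,0,-1],[0,0,0,0,0,0,-1],[0,0,0,0,0,0,-1]]'; python3 -m pendant '[[0,0,0,0,0,0,-1]]'
```

```text
time_s: 16.0
ee_pos: [0.5874, 0.3216, 0.0989]
eef_rot: [3.141, -0.002, 0.314]
force: [0.1, -0.5, 0.4]
grip_width: 0.0945
time_s: 16.08
ee_pos: [0.5873, 0.3216, 0.0987]
eef_rot: [3.141, -0.001, 0.314]
force: [-0.1, 0.2, 0.2]
grip_width: 0.0939
```

```bash
python3 -m pendant '[[0,0,-0.008,0,0,0,-1],[0,0,0,0,0,0,-1],[0,0,0,0,0,0,1],[0,0,0,0,0,0,1],[0,0,0,0,0,0,1],[0,0,0,0,0,0,1],[0,0,0,0,0,0,1],[0,0,0,0,0,0,1]]' 15; python3 -m pendant '[[0,0,-0.15,0,0,0,1],[0,0,-0.3,0,0,0,1],[0,0,-0.3,0,0,0,1],[0,0,-0.3,0,0,0,1],[0,0,-0.3,0,0,0,1],[0,0,0,0,0,0,1],[0,0,0,0,0,0,1]]'
python3 - <<'E'
from h import *
c=cam('wrist','w18.png'); np.savez('pics/w18.npz',**c)
o=ctrl.get_obs(); print(o['time_s'],o['ee_pos'],o['eef_rot'],o['grip_width'])
Rf=Rframe(.93).as_matrix(); T=Ro.from_matrix(np.c_[Rf[:,0],-Rf[:,1],-Rf[:,2]])
ins=np.array([.5067,-.0510,.1783])
p,R=plan(ins+.04*Rf[:,2],T,grip=1)
E
```

```text
time_s: 16.75
ee_pos: [0.5872, 0.3216, 0.0992]
eef_rot: [3.141, -0.001, 0.314]
force: [-0.4, -0.3, -0.1]
grip_width: 0.0617
time_s: 17.33
ee_pos: [0.5873, 0.3218, 0.2634]
eef_rot: [3.141, -0.005, 0.314]
force: [-0.5, -0.4, -1.7]
grip_width: 0.062
17.3833 [0.58692955 0.32154288 0.26110219] [ 3.14084354e+00 -1.07723762e-03  3.14252644e-01] 0.06168432740609737
n 10 err mm [ 0.01  0.09 -0.03] deg 0.02
[[-0.17,0.28,0.04,0.03,0.08,-0.12,1],[-0.19,0.27,0.03,0.03,0.08,-0.12,1],[-0.21,0.26,0.01,0.02,0.08,-0.11,1],[-0.22,0.25,0.0,0.03,0.08,-0.12,1],[-0.24,0.23,-0.01,0.02,0.08,-0.11,1],[-0.25,0.22,-0.02,0.03,0.08,-0.12,1],[-0.26,0.2,-0.04,0.02,0.08,-0.11,1],[-0.27,0.19,-0.05,0.03,0.08,-0.12,1],[-0.28,0.17,-0.06,0.02,0.08,-0.11,1],[-0.287,0.15,-0.082,0.027,0.083,-0.118,1]]
```

View pics/w18.png

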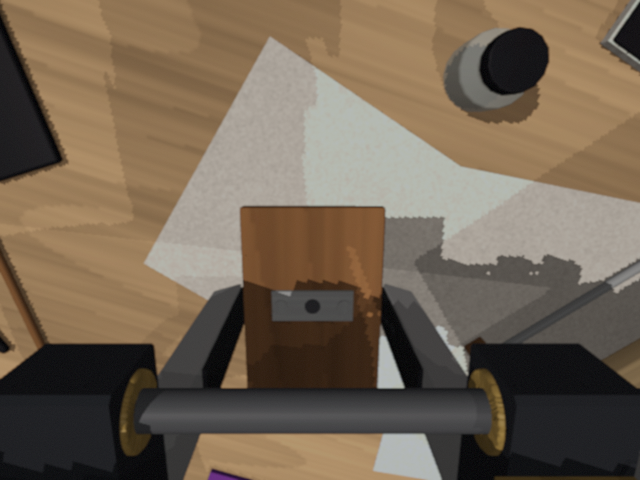

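```bash
python3 -m pendant '[[-0.17,0.28,-0.06,0.03,0.08,-0.12,1],[-0.19,0.27,-0.07,0.03,0.08,-0.12,1],[-0.21,0.26,0.01,0.02,0.08,-0.11,1],[-0.22,0.25,0.0,0.03,0.08,-0.12,1],[-0.24,0.23,-0.01,0.02,0.08,-0.11,1],[-0.25,0.22,-0.02,0.03,0.08,-0.12,1],[-0.26,0.2,-0.04,0.02,0.08,-0.11,1],[-0.27,0.19,-0.05,0.03,0.08,-0.12,1],[-0.28,0.17,-0.06,0.02,0.08,-0.11,1],[-0.287,0.15,-0.082,0.027,0.083,-0.118,1]]'; python3 -m pendant '[[0,0,0,0,0,0,1],[0,0,0,0,0,0,1],[0,0,0,0,0,0,1]]'
python3 - <<'E'
from h import *
c=cam('wrist','w19.png'); np.savez('pics/w19.npz',**c)
o=ctrl.get_obs(); print(o['time_s'],o['ee_pos'],o['eef_rot'],o['grip_width'])
T=np.array(inTool([.5067,-.0510,.1783])); print('to insertion (tool mm)',T*1000)
E
```

```text
time_s: 18.22
ee_pos: [0.4966, -0.0575, 0.2383]
eef_rot: [-3.136, -0.427, 0.916]
force: [0.6, 0.6, -0.1]
grip_width: 0.0616
time_s: 18.47
ee_pos: [0.4977, -0.0558, 0.239]
eef_rot: [-3.134, -0.425, 0.912]
force: [-0.2, -0.3, 0.5]
grip_width: 0.0621
18.5167 [ 0.49786614 -0.05519975  0.23928413] [-3.13455817 -0.4247465   0.9134159 ] 0.0616694581627451
to insertion (tool mm) [-17.18358547   4.84265155  59.12708335]
```

View pics/w19.png

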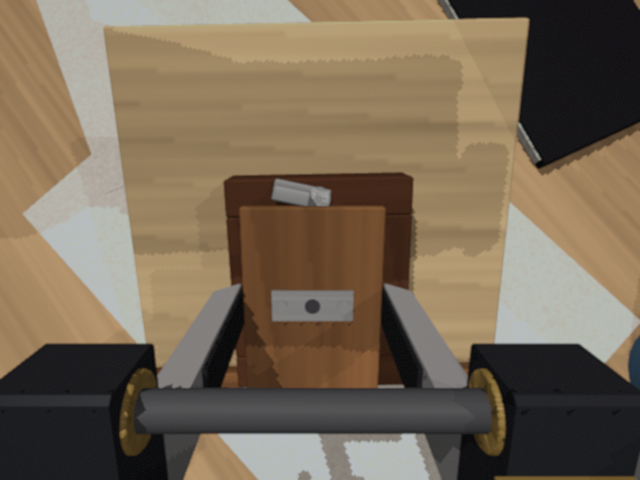

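```bash
python3 - <<'E'
from h import *
Rf=Rframe(.93).as_matrix(); T=Ro.from_matrix(np.c_[Rf[:,0],-Rf[:,1],-Rf[:,2]])
p,R=plan(np.array([.5067,-.0510,.1783])+.014*Rf[:,2],T,grip=1,n=4)
E
```

```text
n 4 err mm [-0.07  0.    0.03] deg 0.01
[[-0.04,0.01,0.09,0.0,0.01,-0.01,1],[-0.04,0.01,0.1,0.0,0.0,-0.01,1],[-0.03,0.01,0.09,0.0,0.01,0.0,1],[-0.037,0.009,0.095,0.0,0.002,-0.009,1]]
```

```bash
python3 -m pendant '[[-0.04,0.01,0.09,0.0,0.01,-0.01,1],[-0.04,0.01,0.1,0.0,0.0,-0.01,1],[-0.03,0.01,0.09,0.0,0.01,0.0,1],[-0.037,0.009,0.095,0.0,0.002,-0.009,1],[0,0,0,0,0,0,1],[0,0,0,0,0,0,1],[0,0,0,0,0,0,1]]'
cat >> h.py <<'E'
def snap(name):
    c=cam('wrist',name+'.png'); np.savez('pics/%s.npz'%name,**c)
    o=ctrl.get_obs(); print(o['time_s'].__round__(2),o['ee_pos'].round(4),o['eef_rot'].round(3),o['grip_width'].__round__(4),o['force'].round(1))
    im=cv2.imread('pics/%s.png'%name)
    cv2.imwrite('pics/%sc.png'%name,cv2.resize(im[140:410,180:450],None,fx=2.2,fy=2.2,interpolation=2))
    return im[...,2].astype(np.float32)
E
python3 - <<'E'
from h import *
r=snap('w20')
for y in(165,180): print('outer',edge(r,y,170,225),edge(r,y,405,450))
print('panel L/R',edge(r,230,232,248),edge(r,230,378,392))
E
```

```text
time_s: 19.1
ee_pos: [0.5034, -0.0564, 0.1921]
eef_rot: [3.14, -0.437, 0.931]
force: [0.7, 0.1, 0.4]
grip_width: 0.0616
19.15 [ 0.5035 -0.0565  0.1923] [ 3.139 -0.437  0.932] 0.0618 [ 0.2  0.4 -0.5]
outer 193.52 426.77
outer 194.52 425.69
panel L/R 239.88 383.85
```

View pics/w20c.png

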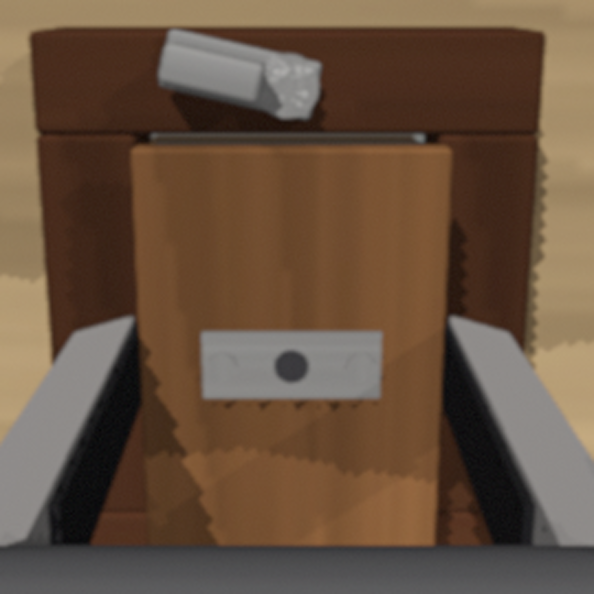

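```bash
python3 -m pendant '[[-0.004,-0.007,0.04,0,0,0,1],[0,0,0.04,0,0,0,1],[0,0,0.02,0,0,0,1],[0,0,0,0,0,0,1],[0,0,0,0,0,0,1],[0,0,0,0,0,0,1]]'
python3 - <<'E'
from h import *
r=snap('w21')
for y in(165,180): print('outer',edge(r,y,170,215),edge(r,y,415,450))
print('panel L/R',edge(r,230,232,248),edge(r,230,378,392))
E
```

```text
time_s: 19.65
ee_pos: [0.5054, -0.0524, 0.1807]
eef_rot: [3.14, -0.437, 0.931]
force: [0.0, 0.2, 0.3]
grip_width: 0.0618
19.7 [ 0.5054 -0.0525  0.1808] [ 3.14  -0.437  0.931] 0.0618 [-0.5  0.1  0.6]
outer 187.6 436.19
outer 188.7 435.03
panel L/R 239.96 384.15
```

View pics/w21c.png

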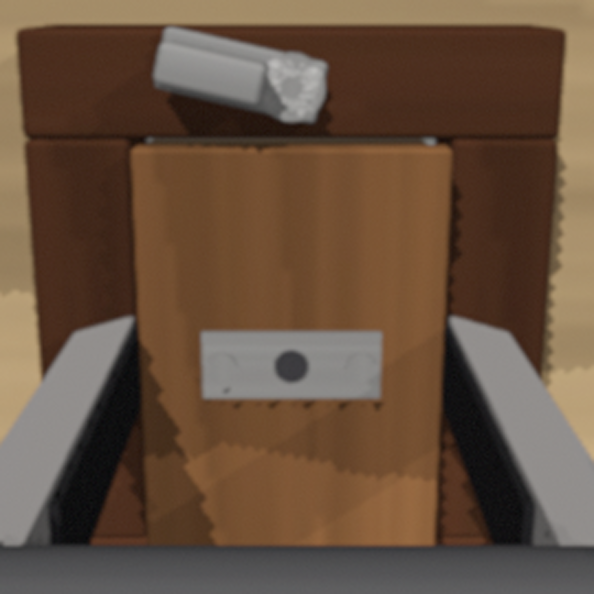

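```bash
python3 -m pendant '[[0.002,0,0.015,0,0,0,1],[0,0,0.014,0,0,0,1],[0,0,0,0,0,0,1],[0,0,0,0,0,0,1],[0,0,0,0,0,0,-0.6],[0,0,0,0,0,0,-0.6],[0,0,0,0,0,0,-0.6],[0,0,0,0,0,0,-0.6],[0,0,0,0,0,0,-0.6]]'
python3 - <<'E'
from h import *
r=snap('w22')
E
```

```text
time_s: 20.45
ee_pos: [0.5063, -0.0511, 0.1777]
eef_rot: [3.14, -0.437, 0.931]
force: [-0.8, -0.1, 0.4]
grip_width: 0.0751
20.5 [ 0.5063 -0.0511  0.1777] [ 3.14  -0.437  0.931] 0.0749 [-1.  -0.2  0.5]
```

View pics/w22c.png

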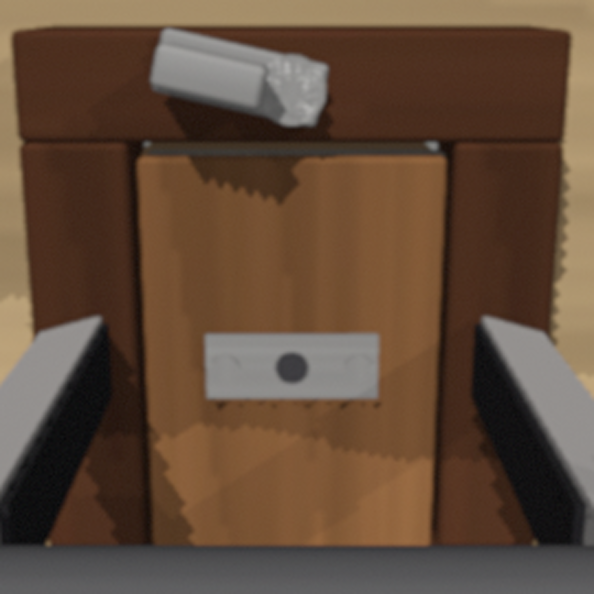

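```bash
python3 -m pendant '[[0,0,-0.2,0,0,0,-0.6],[0,0,-0.3,0,0,0,-0.6],[0,0,-0.3,0,0,0,-0.6],[0,0,-0.05,0,0,0,-0.6],[0,0,0,0,0,0,-0.6],[0,0,0,0,0,0,-0.6],[0,0,0,0,0,0,-0.6]]'
python3 - <<'E'
from h import *
r=snap('w23')
im=cv2.imread('pics/w23.png')
cv2.imwrite('pics/w23d.png',cv2.resize(im[130:350,220:410],None,fx=2.7,fy=2.7,interpolation=2))
E
```

```text
time_s: 21.08
ee_pos: [0.4802, -0.0851, 0.2686]
eef_rot: [-3.141, -0.437, 0.93]
force: [-0.1, -0.1, -0.9]
grip_width: 0.075
21.13 [ 0.4803 -0.0851  0.2685] [-3.141 -0.437  0.931] 0.0752 [ 0.3  0.  -0.8]
```

View pics/w23d.png

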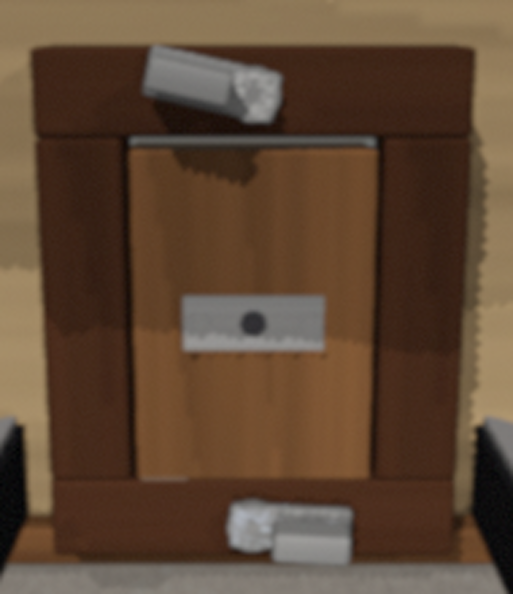

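```bash
python3 -m pendant '[[0.12,0,0.25,0,0,0,1],[0.11,0,0.25,0,0,0,1],[0,0,0.2,0,0,0,1],[0,0,0.1,0,0,0,1],[0,0,0,0,0,0,1],[0,0,0,0,0,0,1],[0,0,0,0,0,0,1]]' 10; python3 -m pendant '[[0,0,0.012,0,0,0,1],[0,0,0,0,0,0,1]]';python3 -m pendant '[[0,0,0.01,0,0,0,1],[0,0,0,0,0,0,1]]'
```

```text
time_s: 21.72
ee_pos: [0.5198, -0.0335, 0.1956]
eef_rot: [3.139, -0.438, 0.931]
force: [0.4, -0.7, 0.0]
grip_width: 0.0319
time_s: 21.88
ee_pos: [0.5202, -0.033, 0.1942]
eef_rot: [3.138, -0.438, 0.931]
force: [-0.3, -0.2, 1.1]
grip_width: 0.0191
time_s: 22.05
ee_pos: [0.5204, -0.0323, 0.1926]
eef_rot: [3.139, -0.437, 0.931]
force: [0.0, -0.6, 0.0]
grip_width: 0.0055
```

```bash
python3 -m pendant '[[0,0,0.014,0,0,0,1],[0,0,0.01,0,0,0,1],[0,0,0,0,0,0,1]]';python3 -m pendant '[[0,0,0.008,0,0,0,1],[0,0,0,0,0,0,1]]';python3 -m pendant '[[0,0,0.008,0,0,0,1],[0,0,0,0,0,0,1]]'
```

```text
time_s: 22.3
ee_pos: [0.5211, -0.0311, 0.1895]
eef_rot: [3.14, -0.437, 0.931]
force: [0.1, -0.4, -0.8]
grip_width: 0.0007
time_s: 22.47
ee_pos: [0.5214, -0.0307, 0.1887]
eef_rot: [3.14, -0.437, 0.931]
force: [0.4, 0.5, 0.3]
grip_width: 0.0004
time_s: 22.63
ee_pos: [0.5216, -0.0304, 0.1878]
eef_rot: [3.14, -0.437, 0.931]
force: [0.1, 0.6, 1.0]
grip_width: 0.0006
```

```bash
for i in 1; do python3 -m pendant '[[0,0,0.006,0,0,0,1],[0,0,0,0,0,0,1]]';python3 -m pendant '[[0,0,0.006,0,0,0,1],[0,0,0,0,0,0,1]]'; done
python3 - <<'E'
from h import *
snap('w24')
E
```

```text
time_s: 22.8
ee_pos: [0.5218, -0.0302, 0.1873]
eef_rot: [3.14, -0.437, 0.931]
force: [0.8, 1.1, -0.2]
grip_width: 0.0005
time_s: 22.97
ee_pos: [0.5219, -0.0302, 0.1872]
eef_rot: [3.14, -0.437, 0.932]
force: [-6.2, -2.8, 8.6]
grip_width: 0.0003
23.02 [ 0.5219 -0.0302  0.1872] [ 3.139 -0.437  0.932] 0.0002 [-6.  -3.7  7.9]
```

View pics/w24.png

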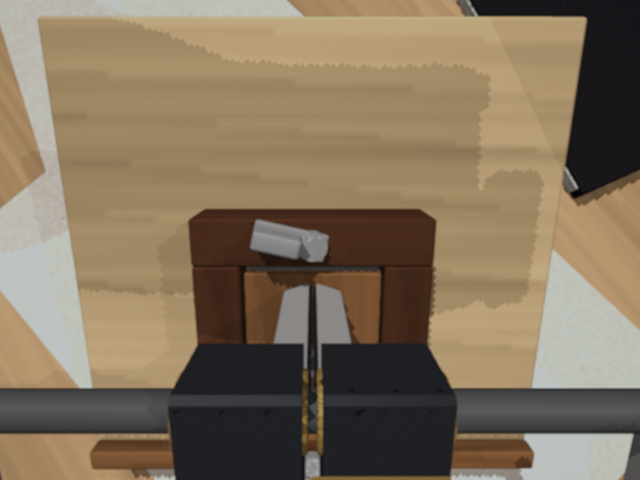

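```bash
python3 -m pendant '[[0,0,-0.08,0,0,0,1],[-0.235,0,0,0,0,0,1],[-0.235,0,0,0,0,0,1],[0,0,0,0,0,0,1],[0,0,0.05,0,0,0,1],[0,0,0.01,0,0,0,1],[0,0,0,0,0,0,1]]';python3 -m pendant '[[0,0,0.008,0,0,0,1],[0,0,0,0,0,0,1]]';python3 -m pendant '[[0,0,0.006,0,0,0,1],[0,0,0,0,0,0,1]]';python3 -m pendant '[[0,0,0.005,0,0,0,1],[0,0,0,0,0,0,1]]'; python3 - <<'E'
from h import *
print(Rframe(.93).as_matrix()[:,2]@ctrl.get_obs()['ee_pos'])
E
```

```text
time_s: 23.6
ee_pos: [0.4913, -0.0712, 0.165]
eef_rot: [3.14, -0.437, 0.932]
force: [-0.2, 0.7, 0.4]
grip_width: 0.0006
time_s: 23.77
ee_pos: [0.4914, -0.071, 0.1642]
eef_rot: [3.139, -0.437, 0.932]
force: [-0.0, -0.1, 0.3]
grip_width: 0.0002
time_s: 23.93
ee_pos: [0.4915, -0.071, 0.1636]
eef_rot: [3.139, -0.437, 0.932]
force: [0.3, 0.3, 0.4]
grip_width: 0.0004
time_s: 24.1
ee_pos: [0.4915, -0.071, 0.1634]
eef_rot: [3.139, -0.437, 0.932]
force: [-4.8, -1.4, 7.8]
grip_width: 0.0006
0.048001633381683236
```

```bash
python3 -m pendant '[[0,0,-0.1,0,0,0,1],[0,0,-0.25,0,0,0,1],[0,0,-0.25,0,0,0,0],[0,0,-0.1,0,0,0,0],[0,0,0,0,0,0,0],[0,0,0,0,0,0,0]]'
python3 - <<'E'
from h import *
im=cv2.imread('pics/w23.png')
a=cv2.resize(im[140:185,260:340],None,fx=9,fy=9,interpolation=2)[:290]
a=cv2.resize(im[142:182,264:332],None,fx=7,fy=7,interpolation=2); b=cv2.resize(im[308:348,290:358],None,fx=7,fy=7,interpolation=2)
cv2.imwrite('pics/w23e.png',np.vstack([a,b]))
E
```

```text
time_s: 24.6
ee_pos: [0.47, -0.0997, 0.2394]
eef_rot: [3.138, -0.437, 0.931]
force: [-0.3, 0.6, -0.2]
grip_width: 0.0237
```

View pics/w23e.png

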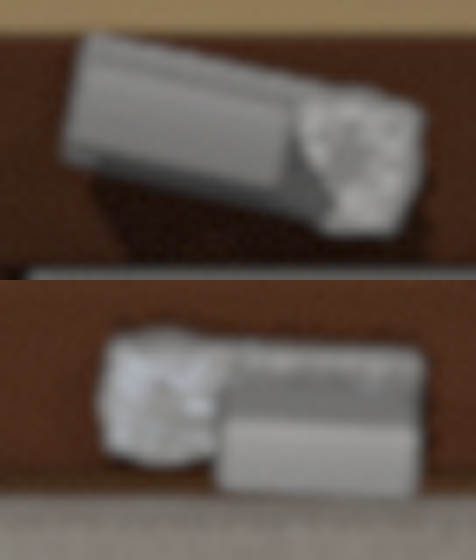

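```bash
python3 - <<'E'
from h import *
U=pix2tool([(276.6,151.7),(306.1,157.7),(303.7,168.6),(274,163.4)],.182)*1000
L=pix2tool([(322.1,328),(350,328.3),(349.3,338.4),(321.1,338.4)],.182)*1000
S=pix2tool([(316.1,165.6),(312.6,324.9)],.195)*1000
for n,A in(('U',U),('L',L)):
    print(n,A.round(1)[:,:2].tolist(),A.mean(0).round(1),'len',np.linalg.norm(A[0]-A[1]).round(1),np.linalg.norm(A[1]-A[2]).round(1),'dir',np.arctan2(*((A[0]+A[3]-A[1]-A[2])[1::-1])) )
print(S.round(1).tolist())
E
```

```text
U [[64.5, -21.9], [60.9, -3.7], [54.3, -5.2], [57.5, -23.6]] [ 59.3 -13.6 182. ] len 18.5 6.8 dir -1.3870097151518097
L [[-53.6, 6.9], [-53.9, 26.0], [-61.5, 25.7], [-61.5, 6.2]] [-57.6  16.2 182. ] len 19.2 7.6 dir -1.5649921107283546
[[55.3, 2.6, 195.0], [-57.4, 0.4, 195.0]]
```

```bash
cat >> h.py <<'E'
Rf=Rframe(.93).as_matrix(); TF=Ro.from_matrix(np.c_[Rf[:,0],-Rf[:,1],-Rf[:,2]]); P23=np.array([.4803,-.0851,.2686])
def fp(x,y,h):
    "TCP for point x,y (mm, w23 tool axes) with fingertips h mm above the frame's back"
    return P23+TF.apply(np.array([x,y,(.1507-.0479)*1000-h])/1000)
E
python3 - <<'E'
from h import *
T=TF*Ro.from_rotvec([0,0,1.762])
plan(fp(58.75,-13.6,55),T,grip=0.2)
print(Rf[:,2]@ctrl.get_obs()['ee_pos'],fp(58.75,-13.6,8))
E
```

```text
n 15 err mm [ 0.   -0.02  0.  ] deg 0.01
[[0.05,-0.01,0.02,0.0,0.0,0.22,0.2],[0.05,-0.01,0.02,0.0,0.0,0.22,0.2],[0.05,-0.02,0.02,0.0,0.0,0.23,0.2],[0.04,-0.02,0.02,0.0,0.0,0.22,0.2],[0.04,-0.03,0.01,0.0,0.0,0.23,0.2],[0.04,-0.03,0.02,0.0,0.0,0.22,0.2],[0.03,-0.04,0.01,0.0,0.0,0.23,0.2],[0.03,-0.04,0.02,0.0,0.0,0.22,0.2],[0.02,-0.04,0.01,0.0,0.0,0.23,0.2],[0.02,-0.05,0.02,0.0,0.0,0.22,0.2]]
[[0.01,-0.05,0.01,0.0,0.0,0.23,0.2],[0.0,-0.05,0.02,0.0,0.0,0.22,0.2],[0.0,-0.05,0.01,0.0,0.0,0.23,0.2],[-0.01,-0.04,0.02,0.0,0.0,0.22,0.2],[-0.007,-0.046,0.011,-0.003,-0.005,0.227,0.2]]
0.1319913053648115 [ 0.52518173 -0.00217047  0.20751084]
```

```bash
python3 -m pendant '[[0.05,-0.01,0.02,0.0,0.0,0.22,0.2],[0.05,-0.01,0.02,0.0,0.0,0.22,0.2],[0.05,-0.02,0.02,0.0,0.0,0.23,0.2],[0.04,-0.02,0.02,0.0,0.0,0.22,0.2],[0.04,-0.03,0.01,0.0,0.0,0.23,0.2],[0.04,-0.03,0.02,0.0,0.0,0.22,0.2],[0.03,-0.04,0.01,0.0,0.0,0.23,0.2],[0.03,-0.04,0.02,0.0,0.0,0.22,0.2],[0.02,-0.04,0.01,0.0,0.0,0.23,0.2],[0.02,-0.05,0.02,0.0,0.0,0.22,0.2]]'; python3 -m pendant '[[0.01,-0.05,0.01,0.0,0.0,0.23,0.2],[0.0,-0.05,0.02,0.0,0.0,0.22,0.2],[0.0,-0.05,0.01,0.0,0.0,0.23,0.2],[-0.01,-0.04,0.02,0.0,0.0,0.22,0.2],[-0.007,-0.046,0.011,-0.003,-0.005,0.227,0.2],[0,0,0,0,0,0,0.2],[0,0,0,0,0,0,0.2],[0,0,0,0,0,0,0.2]]'
python3 - <<'E'
from h import *
snap('w25'); print(ctrl.get_obs()['qpos'])
plan(fp(58.75,-13.6,8),TF*Ro.from_rotvec([0,0,1.762]),grip=0.2)
E
```

```text
time_s: 25.43
ee_pos: [0.5005, -0.0438, 0.2443]
eef_rot: [-2.735, -0.162, -0.282]
force: [0.1, 0.7, 0.2]
grip_width: 0.0375
time_s: 26.1
ee_pos: [0.5131, -0.0178, 0.249]
eef_rot: [-2.713, 0.081, -0.81]
force: [-0.5, -0.1, 0.2]
grip_width: 0.0378
26.15 [ 0.5131 -0.018   0.2492] [-2.713  0.081 -0.811] 0.0377 [ 0.2 -0.7 -0.3]
[-0.23912384  0.2097299   1.80648371  0.47976815  1.00309673  1.92323299]
n 2 err mm [ 0.   -0.03  0.05] deg 0.01
[[0.0,0.0,0.19,0.0,0.0,0.0,0.2],[0.002,-0.004,0.194,0.002,0.004,0.006,0.2]]
```

View pics/w25.png

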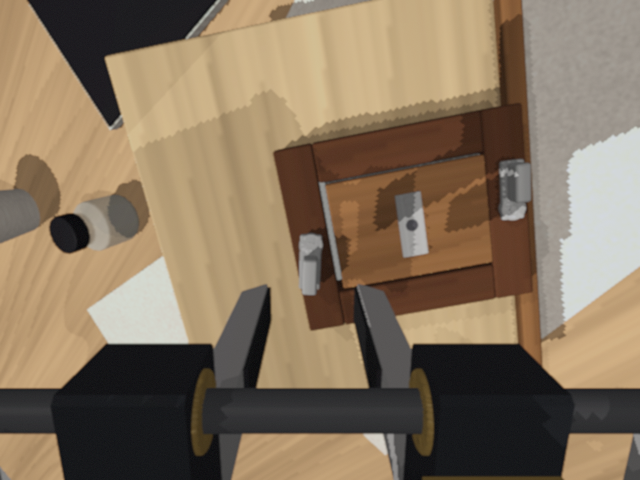

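```bash
python3 - <<'E'
from h import *
im=cv2.imread('pics/w25.png')
cv2.imwrite('pics/w25e.png',cv2.resize(im[225:305,275:355],None,fx=7,fy=7,interpolation=2))
E
```

```text
(no output)
```

View pics/w25e.png

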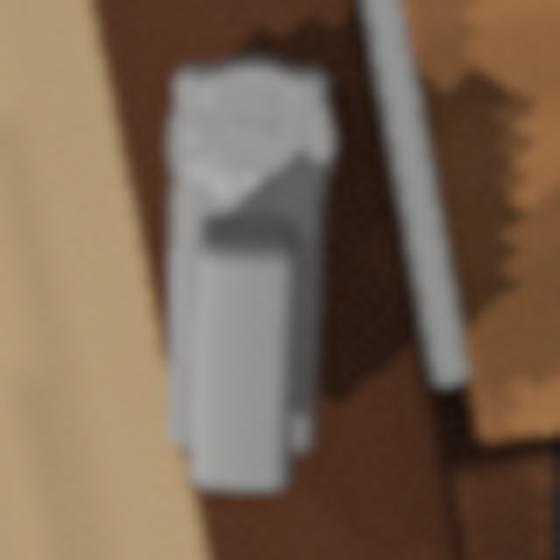

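```bash
python3 - <<'E'
from h import *
print(pix2tool([(309.7,278)],.134)*1000)
E
python3 -m pendant '[[0,0,0.15,0,0,0,0.2],[-0.004,-0.01,0.15,0,0,0,0.2],[0,0,0.06,0,0,0,0.2],[0,0,0.02,0,0,0,0.2],[0,0,0,0,0,0,0.2],[0,0,0,0,0,0,0.2],[0,0,0,0,0,0,0.2]]'
python3 - <<'E'
from h import *
snap('w26'); print(Rf[:,2]@ctrl.get_obs()['ee_pos']-.0479)
E
```

```text
[[ -0.96734399  -1.30733146 134.        ]]
time_s: 26.73
ee_pos: [0.5254, -0.0017, 0.2097]
eef_rot: [-2.712, 0.08, -0.814]
force: [-0.0, 0.5, -1.0]
grip_width: 0.0376
26.78 [ 0.5254 -0.0017  0.2097] [-2.712  0.08  -0.814] 0.0375 [ 0.8 -0.1 -0. ]
0.009929423368152196
```

View pics/w26c.png

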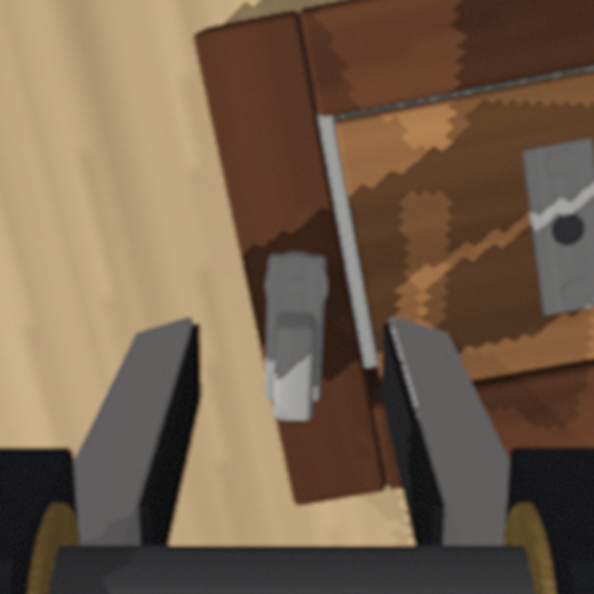

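```bash
python3 -m pendant '[[0,0,0.012,0,0,0,0.2],[0,0,0,0,0,0,1],[0,0,0,0,0,0,1],[0,0,0,0,0,0,1],[0,0,0,0,0,0,1],[0,0,0,0,0,0,1],[0,0,0,0,0,0,1]]' 10
python3 - <<'E'
from h import *
snap('w27'); print(Rf[:,2]@ctrl.get_obs()['ee_pos']-.0479, np.degrees((TF.inv()*E2R(ctrl.get_obs()['eef_rot'])).as_rotvec()))
E
```

```text
time_s: 27.37
ee_pos: [0.5255, -0.001, 0.2075]
eef_rot: [-2.713, 0.082, -0.814]
force: [-2.4, -2.5, 1.2]
grip_width: 0.0081
27.42 [ 0.5255 -0.001   0.2075] [-2.713  0.082 -0.814] 0.0079 [-3.  -2.7  1. ]
0.007725174043994157 [ 2.78513769e-02 -1.23341079e-01  1.00954656e+02]
```

View pics/w27c.png

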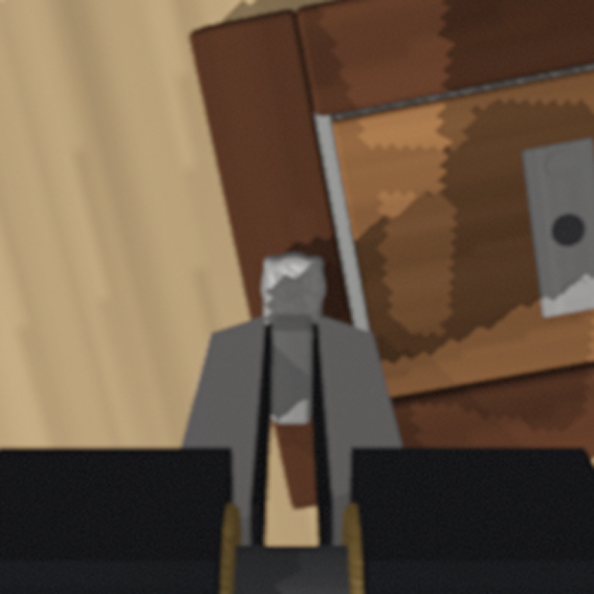

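```bash
python3 -m pendant '[[0.001,0.013,0,0,0,-0.2,1],[0.0005,0.013,0,0,0,-0.2,1],[0.0005,0.013,0,0,0,-0.2,1],[0.001,0.013,0,0,0,-0.2,1],[0.0005,0.013,0,0,0,-0.2,1]]'; python3 -m pendant '[[0.001,0.013,0,0,0,-0.2,1],[0.0005,0.013,0,0,0,-0.2,1],[0.0005,0.013,0,0,0,-0.2,1],[0.001,0.013,0,0,0,-0.2,1],[0.0005,0.013,0,0,0,-0.2,1]]'
python3 - <<'E'
from h import *
snap('w28'); print(Rf[:,2]@ctrl.get_obs()['ee_pos']-.0479, np.degrees((TF.inv()*E2R(ctrl.get_obs()['eef_rot'])).as_rotvec()))
E
```

```text
time_s: 27.83
ee_pos: [0.5216, -0.007, 0.2042]
eef_rot: [-2.727, -0.138, -0.332]
force: [-3.6, -3.2, 1.3]
grip_width: 0.0078
time_s: 28.25
ee_pos: [0.5215, -0.0143, 0.2014]
eef_rot: [-2.846, -0.324, 0.172]
force: [-6.2, -5.2, 1.6]
grip_width: 0.0079
28.3 [ 0.5216 -0.0145  0.2014] [-2.849 -0.327  0.181] 0.008 [-4.7 -5.   1.5]
0.007748753311086078 [ 0.08331047 -0.1113952  40.18399242]
```

View pics/w28c.png

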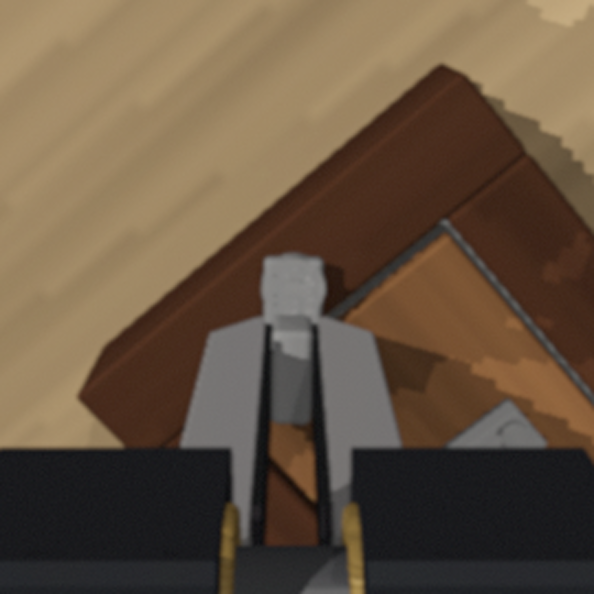

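Turning cleanly, with 40.2° left to square.

```bash
python3 -m pendant '[[0.001,0.013,0,0,0,-0.2,1],[0.0005,0.013,0,0,0,-0.2,1],[0.0005,0.013,0,0,0,-0.2,1],[0.001,0.013,0,0,0,-0.2,1],[0.0005,0.013,0,0,0,-0.2,1],[0.001,0.013,0,0,0,-0.2,1],[0,0.009,0,0,0,-0.14,1],[0,0,0,0,0,0,1],[0,0,0,0,0,0,1]]'
python3 - <<'E'
from h import *
snap('w29'); print(Rf[:,2]@ctrl.get_obs()['ee_pos']-.0479, np.degrees((TF.inv()*E2R(ctrl.get_obs()['eef_rot'])).as_rotvec()))
E
```

```text
time_s: 29.05
ee_pos: [0.5274, -0.0229, 0.1999]
eef_rot: [-3.134, -0.435, 0.916]
force: [-5.0, -6.6, 1.7]
grip_width: 0.008
29.1 [ 0.5274 -0.0229  0.1999] [-3.134 -0.435  0.916] 0.0079 [-4.3 -5.6  1.5]
0.0077570342594077 [ 0.07899764 -0.08666378  0.74124426]
```

View pics/w29c.png

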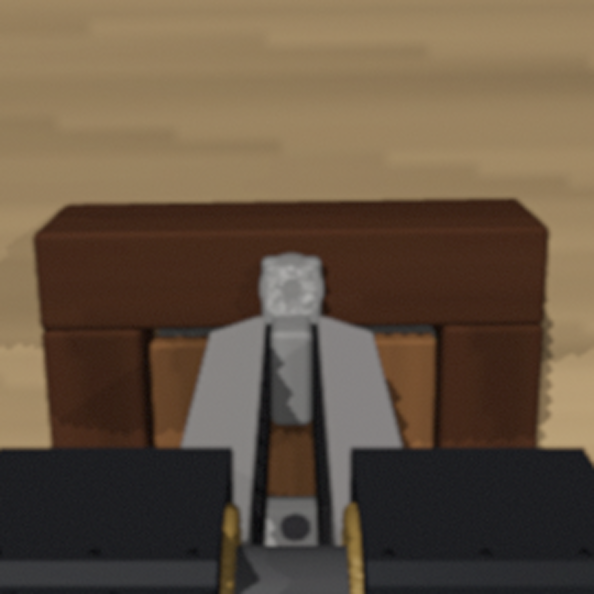

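```bash
python3 -m pendant '[[0,0,0,0,0,-0.025,1],[0,0,0,0,0,0,1],[0,0,0,0,0,0,0.2],[0,0,0,0,0,0,0.2],[0,0,0,0,0,0,0.2],[0,0,-0.1,0,0,0,0.2],[0,0,-0.3,0,0,0,0.2],[0,0,0,0,0,0,0.2]]'
python3 - <<'E'
from h import *
plan(fp(-57.1,16.15,55),TF*Ro.from_rotvec([0,0,1.5708]),grip=0.2)
E
```

```text
time_s: 29.77
ee_pos: [0.516, -0.0401, 0.2489]
eef_rot: [3.136, -0.438, 0.932]
force: [0.1, -0.0, 1.5]
grip_width: 0.0373
n 14 err mm [-0.02 -0.01  0.06] deg 0.01
[[-0.06,0.01,0.0,0.0,0.0,0.21,0.2],[-0.06,0.01,0.0,0.0,0.0,0.21,0.2],[-0.06,0.02,0.0,0.0,0.0,0.22,0.2],[-0.05,0.03,0.0,0.0,0.0,0.21,0.2],[-0.05,0.03,0.0,0.0,0.0,0.22,0.2],[-0.05,0.04,0.01,0.0,0.0,0.21,0.2],[-0.04,0.04,0.0,0.0,0.0,0.22,0.2],[-0.04,0.05,0.01,0.0,0.0,0.21,0.2],[-0.03,0.05,0.0,0.0,0.0,0.22,0.2],[-0.02,0.06,0.01,0.0,0.0,0.21,0.2]]
[[-0.02,0.06,0.0,0.0,0.0,0.22,0.2],[-0.01,0.06,0.01,0.0,0.0,0.21,0.2],[0.0,0.06,0.0,0.0,0.0,0.22,0.2],[-0.001,0.058,0.006,-0.003,-0.008,0.214,0.2]]
```

```bash
python3 -m pendant '[[-0.06,0.01,0.0,0.0,0.0,0.21,0.2],[-0.06,0.01,0.0,0.0,0.0,0.21,0.2],[-0.06,0.02,0.0,0.0,0.0,0.22,0.2],[-0.05,0.03,0.0,0.0,0.0,0.21,0.2],[-0.05,0.03,0.0,0.0,0.0,0.22,0.2],[-0.05,0.04,0.01,0.0,0.0,0.21,0.2],[-0.04,0.04,0.0,0.0,0.0,0.22,0.2],[-0.04,0.05,0.01,0.0,0.0,0.21,0.2],[-0.03,0.05,0.0,0.0,0.0,0.22,0.2],[-0.02,0.06,0.01,0.0,0.0,0.21,0.2]]'; python3 -m pendant '[[-0.02,0.06,0.0,0.0,0.0,0.22,0.2],[-0.01,0.06,0.01,0.0,0.0,0.21,0.2],[0.0,0.06,0.0,0.0,0.0,0.22,0.2],[-0.001,0.058,0.006,-0.003,-0.008,0.214,0.2],[0,0,0,0,0,0,0.2],[0,0,0,0,0,0,0.2],[0,0,0,0,0,0,0.2]]'
python3 - <<'E'
from h import *
snap('w30'); print(ctrl.get_obs()['qpos'].round(2),Rf[:,2]@ctrl.get_obs()['ee_pos']-.0479)
im=cv2.imread('pics/w30.png')
cv2.imwrite('pics/w30e.png',cv2.resize(im[170:330,230:400],None,fx=3.5,fy=3.5,interpolation=2))
plan(fp(-57.1,16.15,8),TF*Ro.from_rotvec([0,0,1.5708]),grip=0.2)
E
```

```text
time_s: 30.6
ee_pos: [0.485, -0.0961, 0.2106]
eef_rot: [-2.743, -0.183, -0.233]
force: [0.6, -0.2, -0.2]
grip_width: 0.0376
time_s: 31.18
ee_pos: [0.4739, -0.1185, 0.1965]
eef_rot: [-2.707, 0.004, -0.637]
force: [0.1, 0.5, -0.3]
grip_width: 0.0373
31.23 [ 0.4739 -0.1184  0.1965] [-2.707  0.004 -0.637] 0.0373 [ 0.1 -0.3  0.4]
[-0.47  0.26  1.88  0.52  0.99  1.45] 0.05055071522715365
n 2 err mm [-0.01  0.09 -0.  ] deg 0.02
[[0.01,0.0,0.18,0.0,0.0,0.0,0.2],[0.003,-0.01,0.173,0.004,0.009,0.003,0.2]]
```

View pics/w30e.png

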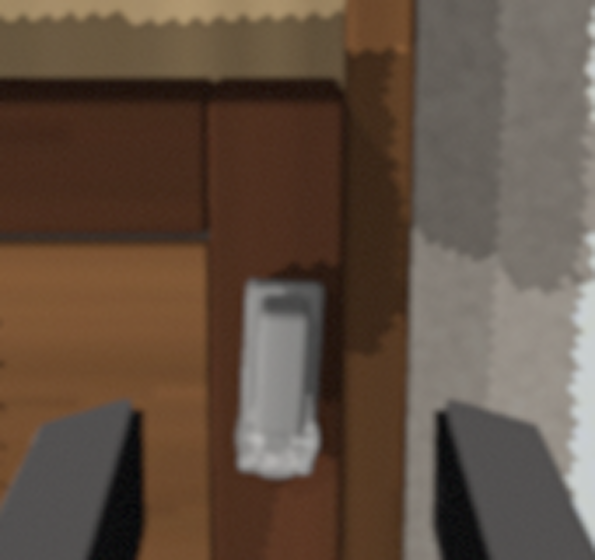

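```bash
python3 - <<'E'
from h import *
print(pix2tool([(310.9,276.3)],.1297)*1000)
E
python3 -m pendant '[[0.006,-0.004,0.15,0,0,0,0.2],[0,0,0.13,0,0,0,0.2],[0,0,0.05,0,0,0,0.2],[0,0,0.02,0,0,0,0.2],[0,0,0,0,0,0,0.2],[0,0,0,0,0,0,0.2]]'
python3 - <<'E'
from h import *
snap('w31'); print(Rf[:,2]@ctrl.get_obs()['ee_pos']-.0479)
E
```

```text
[[  1.46221909  -0.64001754 129.7       ]]
time_s: 31.73
ee_pos: [0.4851, -0.1045, 0.1587]
eef_rot: [-2.707, 0.005, -0.64]
force: [-0.2, -0.2, -0.5]
grip_width: 0.0378
31.78 [ 0.4851 -0.1045  0.1588] [-2.707  0.005 -0.64 ] 0.0376 [-0.5 -0.1  0.6]
0.008879259184032227
```

View pics/w31c.png

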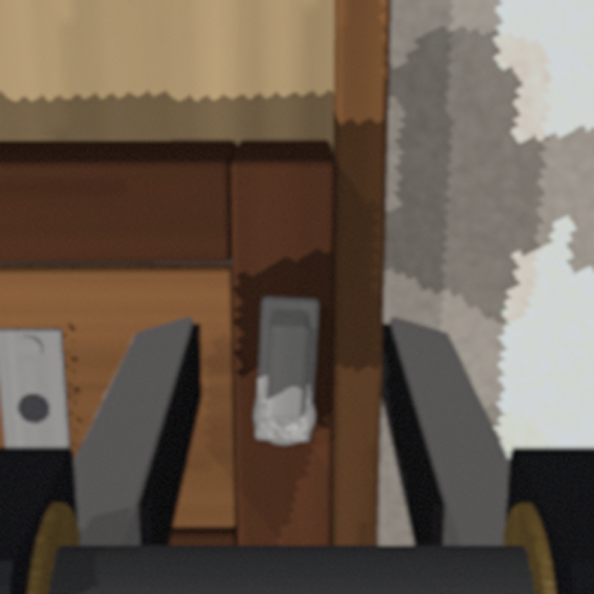

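```bash
python3 -m pendant '[[0,0,0.006,0,0,0,0.2],[0,0,0,0,0,0,1],[0,0,0,0,0,0,1],[0,0,0,0,0,0,1],[0,0,0,0,0,0,1],[0,0,0,0,0,0,1],[0,0,0,0,0,0,1]]' 10;  python3 -m pendant '[[-0.001,-0.013,0,0,0,-0.2,1],[-0.0005,-0.013,0,0,0,-0.2,1],[-0.0005,-0.013,0,0,0,-0.2,1],[-0.001,-0.013,0,0,0,-0.2,1],[-0.0005,-0.013,0,0,0,-0.2,1]]'; python3 -m pendant '[[-0.001,-0.013,0,0,0,-0.2,1],[-0.0005,-0.013,0,0,0,-0.2,1],[-0.0005,-0.013,0,0,0,-0.2,1],[-0.001,-0.013,0,0,0,-0.2,1],[-0.0005,-0.013,0,0,0,-0.2,1]]'
python3 - <<'E'
from h import *
snap('w32'); print(Rf[:,2]@ctrl.get_obs()['ee_pos']-.0479, np.degrees((TF.inv()*E2R(ctrl.get_obs()['eef_rot'])).as_rotvec()))
E
```

```text
time_s: 32.37
ee_pos: [0.4854, -0.1039, 0.1578]
eef_rot: [-2.706, 0.006, -0.641]
force: [3.7, 4.1, 0.1]
grip_width: 0.0084
time_s: 32.78
ee_pos: [0.4881, -0.0973, 0.161]
eef_rot: [-2.758, -0.21, -0.154]
force: [6.3, 3.6, -0.7]
grip_width: 0.0082
time_s: 33.2
ee_pos: [0.4867, -0.09, 0.1633]
eef_rot: [-2.911, -0.373, 0.367]
force: [5.7, 2.6, -1.4]
grip_width: 0.0077
33.25 [ 0.4866 -0.0898  0.1634] [-2.914 -0.374  0.376] 0.008 [ 5.5  3.8 -0.5]
0.007670243915611795 [ 0.22498428 -0.11913663 29.33276944]
```

View pics/w32c.png

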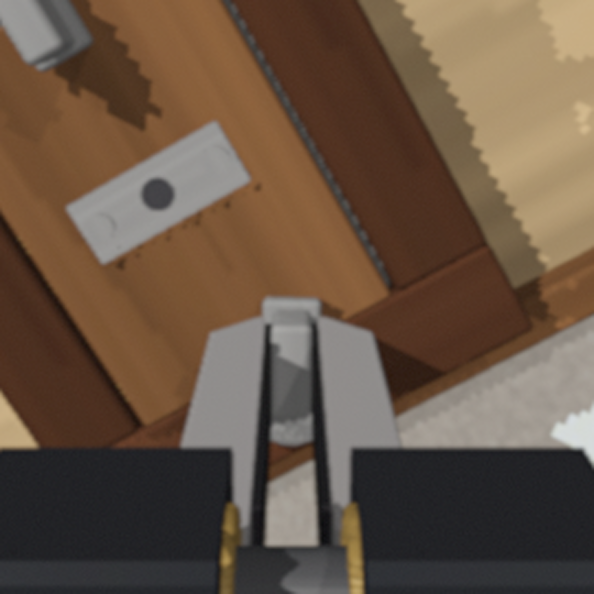

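```bash
python3 -m pendant '[[-0.001,-0.013,0,0,0,-0.2,1],[-0.0005,-0.013,0,0,0,-0.2,1],[-0.0005,-0.013,0,0,0,-0.2,1],[-0.001,-0.013,0,0,0,-0.2,1],[-0.0005,-0.011,0,0,0,-0.177,1],[0,0,0,0,0,0,1],[0,0,0,0,0,0,1]]'
python3 - <<'E'
from h import *
snap('w33'); print(Rf[:,2]@ctrl.get_obs()['ee_pos']-.0479, np.degrees((TF.inv()*E2R(ctrl.get_obs()['eef_rot'])).as_rotvec()))
E
```

```text
time_s: 33.83
ee_pos: [0.4821, -0.0845, 0.1642]
eef_rot: [-3.132, -0.435, 0.916]
force: [8.1, 2.5, -3.2]
grip_width: 0.0077
33.88 [ 0.4821 -0.0845  0.1642] [-3.132 -0.435  0.915] 0.0073 [ 8.8  2.8 -3. ]
0.007708341799268201 [ 0.20344105 -0.0665339   0.7832261 ]
```

View pics/w33c.png

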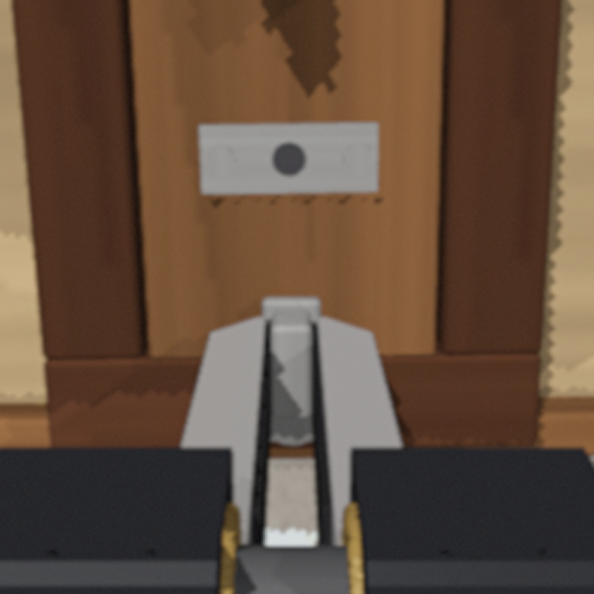

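Square to within 0.8°. I'll trim that, release, back off and check from above.

```bash
python3 -m pendant '[[0,0,0,0,0,-0.026,1],[0,0,0,0,0,0,1],[0,0,0,0,0,0,0.2],[0,0,0,0,0,0,0.2],[0,0,0,0,0,0,0.2],[0,0,-0.1,0,0,0,0.2],[0,0,-0.3,0,0,0,0.2],[0.1,0,-0.3,0,0,0,0.2],[0.1,0,-0.1,0,0,0,0.2],[0,0,0,0,0,0,0.2]]'; python3 -m pendant '[[0,0,0,0,0,0,0],[0,0,0,0,0,0,0]]'
python3 - <<'E'
from h import *
snap('w34'); im=cv2.imread('pics/w34.png')
cv2.imwrite('pics/w34e.png',cv2.resize(im[120:380,220:410],None,fx=2.3,fy=2.3,interpolation=2))
cam('top','top1.png')
E
```

```text
time_s: 34.72
ee_pos: [0.4716, -0.1001, 0.2647]
eef_rot: [3.141, -0.436, 0.932]
force: [0.5, -0.4, -0.1]
grip_width: 0.0376
time_s: 34.88
ee_pos: [0.4703, -0.0996, 0.2598]
eef_rot: [-3.134, -0.434, 0.929]
force: [-0.8, 0.2, -0.2]
grip_width: 0.0455
34.93 [ 0.4703 -0.0996  0.2596] [-3.133 -0.434  0.929] 0.0467 [-0.2 -0.4  0.3]
```

View pics/w34.png

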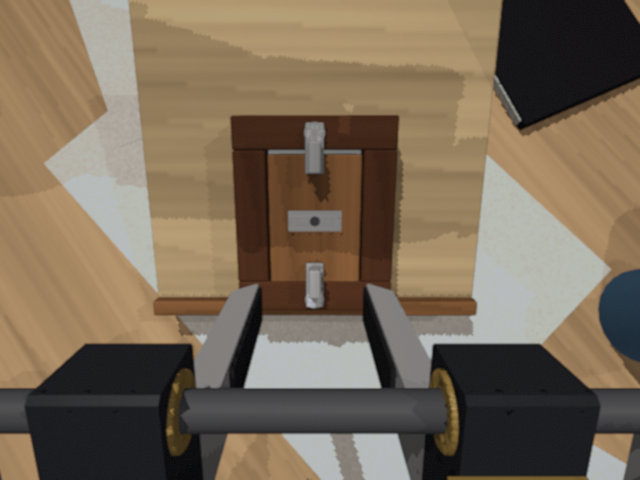

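View pics/top1.png

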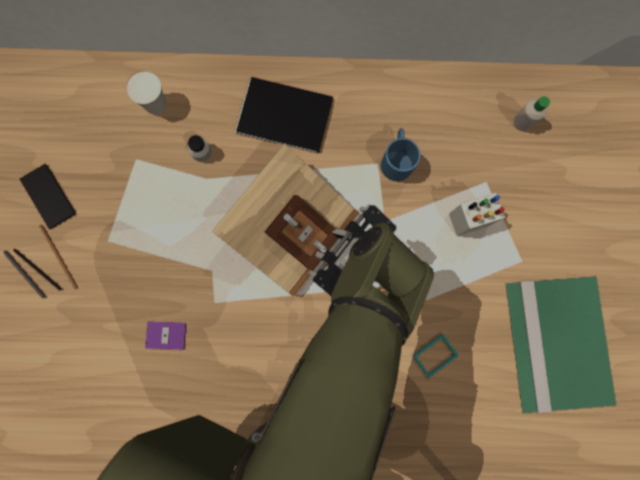

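```bash
python3 - <<'E'
from h import *
cam('scene','scene1.png')
E
```

```text
(no output)
```

View pics/scene1.png

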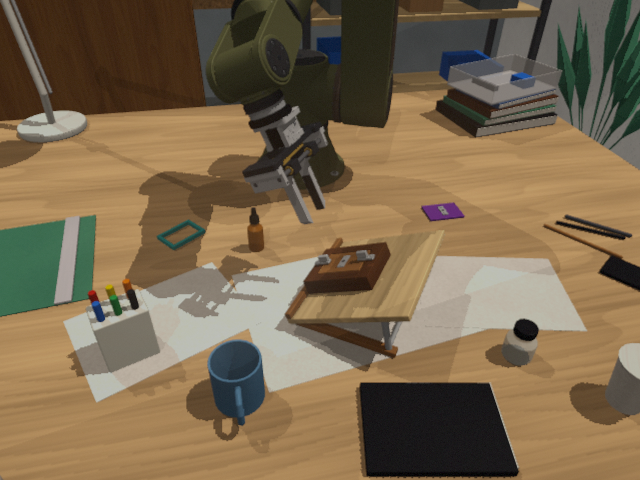

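View pics/w34e.png

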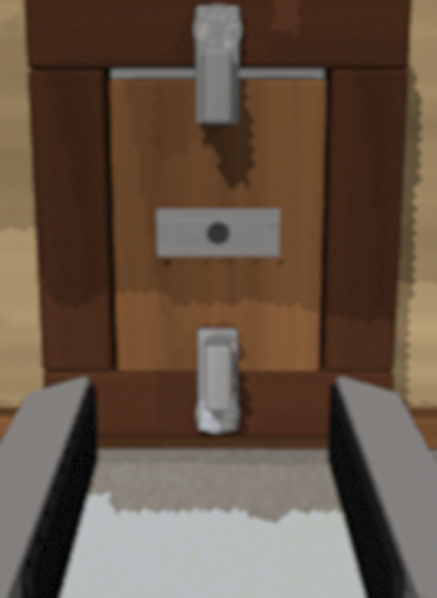

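```bash
python3 -c "
from station import hand_in
print(hand_in())"
```

```text
the job is handed in; nothing more can be done
None
```

The drawing is framed and handed in after about 35 s of robot time. I put in the pale spacer, then the drawing face down, then the backing with its hanger plate outwards. Both turn-buttons are swung across the backing.

**Backing:** a light press of about 8–11 N met firm contact at the same height (within about 0.1 mm) at its upper and lower ends. It has slid to the low side of the opening, so a gap of about 3 mm shows at the upper end.

**Spacer and drawing:** I judged these fully home from the wrist pictures only. I did not press either one directly. The wings clearing the backing and the level press agree with everything being down.

**Turn-buttons:** the wrist was within 0.8° of square when each was turned, and I then trimmed that off. In the last wrist picture both lie straight over the backing.

**Everything else:** the last top and scene pictures show the ink jar, dropper bottle, mug, marker case and both look-alikes unmoved. The gripper was clear of everything.

**Disagreements:**
- The board stood turned about 0.93 rad in both the top and wrist views, not the stated 0.35–0.75 rad. I worked to the measured value.
- The wrist camera's calibration and the arm's pose readings differed by 1–2 mm. I therefore lined up each part relative to the frame within the same picture.

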